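# Empty the tall marble canister over the tipping stand

## Robot

A 6-joint arm with a two-finger parallel gripper is mounted at the origin on the work surface. World frame = base frame: x ahead of the robot, y to its left, z up, the work surface at z = 0. Lengths are in m, angles in rad, forces in N, time in s.
With the tool pointing down it reaches from about 0.25 to 0.775 m from the base axis. Payload 4 kg.
Tool frame: the origin (TCP) lies midway between the tips of the shut fingers; the grasp point (between the pads) lies r.tcp_to_grasp behind it (r.tcp_to_grasp is the distance from the TCP to the grasp point, in m); z points along the fingers, y is the direction in which the jaws open and shut (so a half turn about z gives the same grasp; the last joint's range is limited). The gripper opens to 94 mm and grips with 3 to 60 N. Pads are 16 mm wide; open, the fingers measure 119 mm over their backs; the gripper's body (75 mm by 177 mm) begins 78 mm behind the grasp point.
Start: joints at [-0.103, 0.087, 1.371, -0, 1.684, -0.103], TCP at [0.55, -0, 0.168] pointing down, gripper open.
Joint ranges: [-3.1, 3.1], [-0.76, 2.03], [0.27, 2.55], [-1.08, 4.22], [0.17, 2.65], [-2.57, 2.57]. Speed limits (rad/s): [2.79, 2.79, 3.14, 3.14, 3.14, 3.14].

## Interface

Orientations are given as a unit quaternion [x, y, z, w].
In Python, from station import r gives the robot as it stands. The module is installed in compiled form; this text tells all that it offers.
- The arm moves only by the tool arm_command, never from a script. Its arguments are lists of equal length, an entry for each row: "dp": the shift along the tool's x, y, z in cm, a list of three; "turn": the turn, a rotation vector about the tool's x, y, z in degrees, a list of three; "hand": the opening in per cent of the stroke, from 0 (shut) to 100 (fully open). In form: {"dp": [[x, y, z], ...], "turn": [[ax, ay, az], ...], "hand": [hand, ...]}. A call has 1 to 5 rows; each row shifts and turns the commanded pose from where the row before left it, along the tool's axes as they then stand; what a row does not reach is not made up. A row lasts 1/12 s, in which the tool goes at most 41.7 mm and 7.16 degrees, less where a joint would pass 70% of its speed; a pose out of reach is approached as far as the arm can. A call is refused whole if a number of a shift passes 4.17 or a number of a turn 7.16, either way. A call with a gripper value outside its range is refused whole. The fingers move at their own pace and stop on an object; the grip force is fixed at half the most. Time passes only in rows, so rows that do not move let the fingers close. It gives the time, the measured TCP pose, the force and the opening at its end, in the units of the state.
- r.read_state(): the state, without advancing time (a new reading comes with each control period).
- r.get_image(name): name is "scene" or "side" or "wrist"; returns a dict with "pixels" (480x640x3 uint8, red, green, blue), "range_z" (480x640 float32, m along the optical axis (not along the pixel's ray), 0 where there is no reading), "intrinsics" (3x3 intrinsics, pixels), "origin" and "orientation" of the camera in the world; the wrist camera has in their place "mount" (4x4, takes a point from camera to tool coordinates, whose origin is the TCP and whose axes are the flange's). Camera axes: x right, y up, looking along -z (the intrinsics and any distortion apply to the point x, -y, -z); pixel columns grow to the right and rows downward; lengths in m; the calibration is good to about 2 mm. The wrist camera is an equidistant fisheye: a pixel r from the principal point sees the ray r / f radians off the axis. A picture is of the moment at which its call begins: read the wrist's pose just before it.
- r.sign_off(): hands the job in, once; it reports no verdict.
The state is a dict: "clock": time; "joint_pos": joint angles; "qd": joint speeds; "joint_torque": joint torques, N m; "tcp_pos": TCP position; "ee_rot": TCP orientation; "contact_force": force on the tool from outside, world axes, zero at the start; "ft_torque": the same for the moment, N m; "finger_gap": finger opening in m.
Only numpy, scipy, OpenCV 4.12 (cv2) and the standard library are available. Lean on these libraries where they do the work, as an engineer would, in place of code of your own. Each camera call takes 0.05 s, during which the arm holds its last target.

## Task

Draw the white catch tray towards the robot until it meets its stop (its orange pad is there to press on and pull). Then tip the tall blue canister half-way so that it leans with its mouth up over the padded rail of the stand and let go of it there, take hold of it again in its lower half, and tip it on over the rail until all four marbles have rolled into the tray. Lower the empty canister back so that it leans on the rail, mouth up, as before, let go, and leave the glue bottle, paint tub and jar where they stand.

Things in the scene. Friction and masses are not known exactly. Their poses are not given: they have to be found in the camera images.
- rail_mid (a point): middle of the top of the padded rail of the tipping stand, a horizontal green padded bar 180 mm long and 20 mm thick along this point's x axis, its top 95 mm above the table, on a plywood wall 14 mm thick. The stand is fixed. The point's +y axis is the pouring direction: the tray lies on the +y side, the open table where the canister's foot goes on the -y side. Its z is up.
- tray (a joint): how far the white catch tray has been drawn along its runners towards the robot (along rail_mid's -x): 0 = pushed fully back, 0.12 m = at its stop, where it stands squarely beside the rail. It slides stiffly (about 1.5 N) and stays where it is left.
- tray_pad (a point): middle of the top face of the tray's orange grip pad, 45 mm (along x) by 90 mm (along y), 27 mm above the table, on the side of the tray towards the robot; its axes are parallel to rail_mid's. It moves with the tray.
- tray_floor (a point): middle of the inner floor of the white catch tray, 9 mm above the table; axes parallel to rail_mid's. Outside the tray measures 150 mm (x) by 170 mm (y), walls 4 mm thick; the walls at -x and -y rise 56 mm above this floor, those at +x and +y 91 mm. With the tray at its stop this point lies 110 mm along +y from the rail's middle line.
- canister_mid (a point): centre, half-way up, of the loose blue open-topped square canister, 56 x 56 x 230 mm, walls and floor 3 mm thick, 160 to 280 g; z runs along it from foot to mouth, x and y square to its flat faces. It starts upright on the table with the marbles in it.
- canister_mouth (a point): centre of the canister's open mouth, 115 mm along z from canister_mid.
- canister: the canister again; this origin is the centre of its underside.
- stand: the tipping stand with all that it carries; origin on the table, 95 mm below rail_mid, same axes; on its +y side a plywood board 360 mm (x) by 190 mm (y) carries the tray between two aluminium runners 14 mm high.
- glue_mid (a point): centre of the white glue bottle with an orange cap, 52 mm across and 140 mm tall, standing near the stand; to be left alone.
- tub_mid (a point): centre of the white paint tub with a black top, 72 mm across and 75 mm tall, standing near the stand; to be left alone.
- jar_mid (a point): centre of the amber jar with a steel lid, 64 mm across and 90 mm tall; to be left alone.
- marble0_center (a point): centre of the green glass marble, 24 mm across, 18 g, at first on the canister's floor
- marble1_center (a point): centre of the amber glass marble, 24 mm across, 18 g, at first on the canister's floor
- marble2_center (a point): centre of the red marble, 24 mm across, 18 g, at first on the canister's floor
- marble3_center (a point): centre of the yellow marble, 24 mm across, 18 g, at first on the canister's floor
There are look-alikes about, which are no part of the job. Of the things that look like the canister, the largest one is meant.

How it is judged:
On the way, in this order (a step that is already met when the one before it is completed fails the run):
1. the tray has been drawn to within 10 mm of its stop (value of joint tray above 0.11 m), for 0.1 s.
2. the canister leans at 35 to 68 degrees from upright on the stand, mouth beyond the rail, let go and still (angle between canister_mid's own z axis and vertical between 0.6 and 1.2 rad and y of canister_mouth in the frame of rail_mid above 0 m and y of canister_mid in the frame of rail_mid below 0 m and contact force between canister and stand above 0.1 N and linear speed of canister below 0.03 m/s and contact force between the fingers and canister below 0.05 N), for 0.3 s.
3. held below its middle, the canister is tipped mouth downward, more than 95 degrees from upright, with its mouth beyond the rail (angle between canister_mid's own z axis and vertical above 1.66 rad and z of the grasp point in the frame of canister_mid below 0 m and contact force between the fingers and canister above 0.5 N and y of canister_mouth in the frame of rail_mid above 0 m), for 0.05 s.
At the end, for the whole second after the job is handed in: the tray is within 10 mm of its stop with all four marbles lying in it, and the canister leans still and let go on the stand, 35 to 68 degrees from upright, its middle before the rail and its mouth up and beyond the rail (all of step 2 and value of joint tray above 0.11 m and x of marble0_center in the frame of tray_floor between -0.076 and 0.076 m and y of marble0_center in the frame of tray_floor between -0.086 and 0.086 m and z of marble0_center in the frame of tray_floor between 0 and 0.045 m and x of marble1_center in the frame of tray_floor between -0.076 and 0.076 m and y of marble1_center in the frame of tray_floor between -0.086 and 0.086 m and z of marble1_center in the frame of tray_floor between 0 and 0.045 m and x of marble2_center in the frame of tray_floor between -0.076 and 0.076 m and y of marble2_center in the frame of tray_floor between -0.086 and 0.086 m and z of marble2_center in the frame of tray_floor between 0 and 0.045 m and x of marble3_center in the frame of tray_floor between -0.076 and 0.076 m and y of marble3_center in the frame of tray_floor between -0.086 and 0.086 m and z of marble3_center in the frame of tray_floor between 0 and 0.045 m); the robot touches nothing.
It fails at once if the glue bottle is moved by more than 20 mm or tipped by more than 20 degrees (distance of glue_mid from where it was at the start of the episode above 0.02 m or angle between glue_mid's own z axis and vertical above 0.35 rad).
It fails at once if the paint tub is moved by more than 20 mm or tipped by more than 20 degrees (distance of tub_mid from where it was at the start of the episode above 0.02 m or angle between tub_mid's own z axis and vertical above 0.35 rad).
It fails at once if the jar is moved by more than 20 mm or tipped by more than 20 degrees (distance of jar_mid from where it was at the start of the episode above 0.02 m or angle between jar_mid's own z axis and vertical above 0.35 rad).
It also fails if it takes over 69 s, if anything falls off the work surface, if the arm or the gripper's body presses on something with over 40 N, if the wrist force passes 120 N, or if a joint passes its speed limit or range.

## Working session

There is one attempt and no reset: what is moved stays moved. The work goes in short steps, Python scripts to look and compute and a tool call to move; the robot and the scene stay as the last step left them, time stands still between calls to the robot, and variables do not carry over. Pictures are saved under pics/ and viewed, and the job is handed in when it is done.

Besides the shell and the picture viewer there is one more tool, called after ">>>" as name(argument=value, ...), one argument or row to a line, values as JSON. arm_command: Moves the arm, as the interface text tells. Its arguments: {"type":"object","properties":{"dp":{"type":"array"},"turn":{"type":"array"},"hand":{"type":"array"}},"required":["dp","turn","hand"]}

```bash
mkdir -p pics
cat > h.py <<'E'
import numpy as np,cv2
from station import r
from scipy.spatial.transform import Rotation as R
def grab(n):
    im=r.get_image(n); cv2.imwrite(f'pics/tmp.png',im['pixels'][:,:,::-1]); return im
def cloud(im):
    K=im['intrinsics'];z=im['range_z'];v,u=np.mgrid[0:480,0:640]
    p=np.stack([(u-K[0,2])/K[0,0]*z,-(v-K[1,2])/K[1,1]*z,-z],-1)
    o=np.array(im['orientation']); M=R.from_quat(o).as_matrix() if o.size==4 else o
    P=p@M.T+im['origin']; P[z==0]=np.nan
    return P
E
python3 - <<'E'
from h import *
print(r.read_state(), r.tcp_to_grasp)
for n in ['scene','side']:
    im=r.get_image(n); cv2.imwrite(f'pics/{n}0.png',im['pixels'][:,:,::-1]); np.savez(f'{n}0.npz',**{k:im[k] for k in im if k!='name'})
    print({k:im[k] for k in im if k not in('pixels','range_z')})
E
```

```text
{'clock': 0.0, 'joint_pos': array([-1.03127695e-01,  8.79621942e-02,  1.37221698e+00,  2.96904424e-05,
        1.68360194e+00, -1.03098323e-01]), 'qd': array([-0.00157715, -0.00028529,  0.00178483, -0.00139156, -0.00094862,
       -0.00015735]), 'joint_torque': array([ 1.28542815e-03, -3.40182602e+01, -3.02423716e+01,  7.18220207e-02,
        3.29729996e-02, -1.13141955e-04]), 'tcp_pos': array([5.49381668e-01, 5.56455947e-05, 1.67119252e-01]), 'ee_rot': array([ 7.07115572e-01,  7.07097143e-01, -6.78534272e-04, -8.58568549e-04]), 'contact_force': array([ 0.02584239,  0.37213513, -0.31370649]), 'ft_torque': array([-0.02817229, -0.00250713, -0.00213093]), 'finger_gap': 0.09397313617008406} 0.0188
{'intrinsics': array([[456.94699201,   0.        , 321.169581  ],
       [  0.        , 456.94699201, 243.51765981],
       [  0.        ,   0.        ,   1.        ]]), 'origin': array([ 1.06984538, -0.42329654,  0.78209007]), 'orientation': array([0.31438334, 0.19002288, 0.4587813 , 0.80905757])}
{'intrinsics': array([[541.78408167,   0.        , 320.73066419],
       [  0.        , 541.78408167, 236.25329369],
       [  0.        ,   0.        ,   1.        ]]), 'origin': array([0.35794515, 0.6687835 , 0.91956836]), 'orientation': array([-0.05533361,  0.3901748 ,  0.91231851, -0.11125083])}
```

View pics/scene0.png

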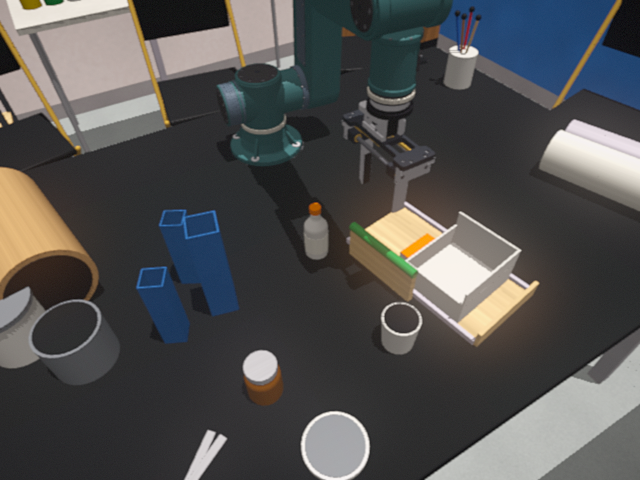

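View pics/side0.png

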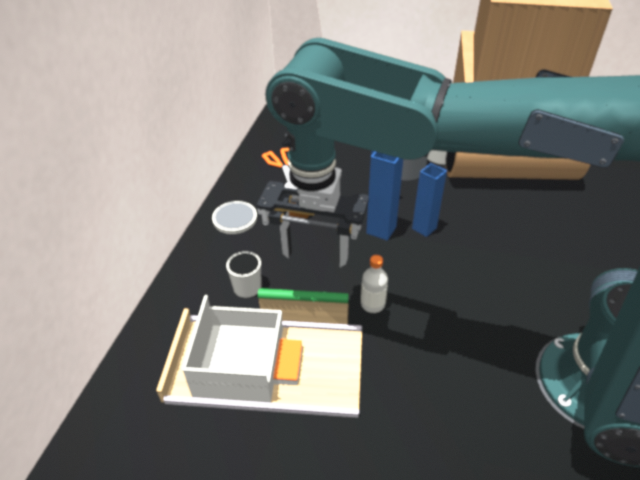

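```bash
cat > m.py <<'E'
from h import *
from scipy import ndimage
ims={n:dict(np.load(f'{n}0.npz')) for n in('scene','side')}
for n,im in ims.items():
    P=cloud(im); px=im['pixels']; hsv=cv2.cvtColor(px,cv2.COLOR_RGB2HSV)
    H,S,V=[hsv[...,i].astype(int) for i in range(3)]
    z=P[...,2]; inw=(P[...,0]>0.1)&(P[...,0]<1.1)&(abs(P[...,1])<.8)
    masks={'blue':(H>100)&(H<125)&(S>130)&inw&(z>0.01),'green':(H>50)&(H<80)&(S>120)&inw,'orange':(H>5)&(H<20)&(S>180)&inw&(z<.2)}
    for k,m in masks.items():
        l,c=ndimage.label(m)
        for i in range(1,c+1):
            q=l==i
            if q.sum()<60: continue
            A=P[q]; v,u=np.nonzero(q)
            print(n,k,q.sum(),'px',u.mean().round(),v.mean().round(),'min',np.nanpercentile(A,1,axis=0).round(3),'max',np.nanpercentile(A,99,axis=0).round(3))
            if k=='blue':
                zt=np.nanpercentile(A[:,2],99.5); T=A[A[:,2]>zt-.012]
                print('   top',zt.round(3),cv2.minAreaRect((T[:,:2]*1000).astype(np.float32)))
            if k=='green':
                zt=np.nanpercentile(A[:,2],95); T=A[A[:,2]>zt-.006]; print('   top',zt, cv2.minAreaRect((T[:,:2]*1000).astype(np.float32)))
            if k=='orange':
                zt=np.nanmedian(A[:,2]); T=A[abs(A[:,2]-zt)<.004]; print('   med',zt, cv2.minAreaRect((T[:,:2]*1000).astype(np.float32)))
c=ims['scene']['pixels'][180:360,110:290,::-1]; cv2.imwrite('pics/crop_can.png',cv2.resize(c,None,fx=3.3,fy=3.3,interpolation=cv2.INTER_CUBIC))
E
python3 m.py
```

```text
scene blue 4693 px 200.0 255.0 min [ 0.343 -0.384  0.014] max [ 0.504 -0.298  0.231]
   top 0.232 ((470.60382080078125, -325.6886291503906), (56.24374008178711, 60.384521484375), 75.78885650634766)
scene blue 2399 px 163.0 303.0 min [ 0.467 -0.462  0.012] max [ 0.521 -0.406  0.178]
   top 0.179 ((493.2515563964844, -434.072509765625), (44.369140625, 45.3914794921875), 64.40338897705078)
scene green 172 px 361.0 232.0 min [ 0.493 -0.028  0.086] max [ 0.556 -0.008  0.098]
   top 0.09621622730758059 ((524.8046264648438, -18.341934204101562), (67.16573333740234, 15.500368118286133), 5.189607620239258)
scene green 111 px 399.0 259.0 min [ 0.599 -0.009  0.09 ] max [0.664 0.009 0.098]
   top 0.09683015992270966 ((631.2041625976562, 2.5251073837280273), (67.51841735839844, 10.424711227416992), 13.355400085449219)
scene orange 132 px 315.0 208.0 min [ 0.298 -0.099  0.   ] max [ 0.461 -0.002  0.144]
   med 0.13934814141441332 ((448.8452453613281, -87.21585845947266), (20.959850311279297, 27.698436737060547), 59.874366760253906)
scene orange 262 px 417.0 245.0 min [0.555 0.061 0.024] max [0.585
[... 680 characters left out ...]
0478515625), (50.98509216308594, 44.57575988769531), 64.5869369506836)
side green 778 px 302.0 295.0 min [ 0.491 -0.084 -0.003] max [0.678 0.019 0.097]
   top 0.09522980682842651 ((578.0143432617188, -0.8812484741210938), (178.67808532714844, 19.595054626464844), 10.658076286315918)
side orange 103 px 376.0 261.0 min [ 0.436 -0.096  0.13 ] max [ 0.457 -0.072  0.141]
   med 0.1374761569803895 ((446.67333984375, -83.89564514160156), (20.024871826171875, 24.59359359741211), 9.448339462280273)
side orange 64 px 278.0 360.0 min [0.589 0.071 0.022] max [0.605 0.155 0.029]
   med 0.025987805324752422 ((596.8792724609375, 112.73939514160156), (3.954953670501709, 87.56725311279297), 9.47146987915039)
```

```bash
ls pics
```

```text
crop_can.png
scene0.png
side0.png
```

View pics/crop_can.png

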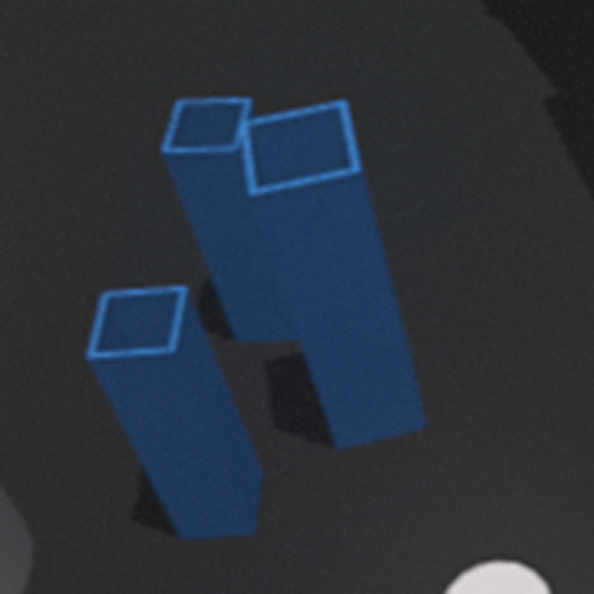

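```bash
cat > m2.py <<'E'
from h import *
from scipy import ndimage
ims={n:dict(np.load(f'{n}0.npz')) for n in('scene','side')}
for n,im in ims.items():
    P=cloud(im); px=im['pixels']; hsv=cv2.cvtColor(px,cv2.COLOR_RGB2HSV)
    H,S,V=[hsv[...,i].astype(int) for i in range(3)]
    q=(H>4)&(H<20)&(S>150)&(abs(P[...,2]-.027)<.007)&(abs(P[...,0]-.58)<.1)&(abs(P[...,1]-.1)<.1)
    A=P[q]; print(n,'pad',q.sum(),np.median(A[:,2]),cv2.minAreaRect((A[:,:2]*1000).astype(np.float32)))
    g=(H>45)&(H<85)&(S>100)&(P[...,2]>.089)&(P[...,2]<.105)&(abs(P[...,0]-.58)<.12)&(abs(P[...,1])<.06)
    A=P[g]; c=A[:,:2].mean(0); w,v=np.linalg.eigh(np.cov(A[:,:2].T)); d=v[:,1]*np.sign(v[0,1]); 
    print(n,'rail',g.sum(),c,np.degrees(np.arctan2(d[1],d[0])), cv2.minAreaRect((A[:,:2]*1000).astype(np.float32)),A[:,2].max())
    # runners / objects: cluster heights
    for nm,(x,y,rad) in dict(glue=(.448,-.087,.05),tub=(.70,-.1,.08),jar=(.71,-.337,.06),x1=(.67,.0,.0)).items():
        m=(np.hypot(P[...,0]-x,P[...,1]-y)<rad)&(P[...,2]>.012)&~g
        if m.sum(): 
            A=P[m]; print(n,nm,m.sum(),'lo',np.percentile(A,1,axis=0).round(3),'hi',np.percentile(A,99,axis=0).round(3))
    # tray walls rim top
    for zz in (.065,.100):
        t=(abs(P[...,2]-zz)<.004)&(S<60)&(P[...,0]>.52)&(P[...,0]<.85)&(P[...,1]>.02)&(P[...,1]<.3)
        A=P[t]; print(n,'rim',zz,t.sum(), cv2.minAreaRect((A[:,:2]*1000).astype(np.float32)) if t.sum() else '')
im=ims['scene']['pixels'][190:370,330:570,::-1]; cv2.imwrite('pics/crop_stand.png',cv2.resize(im,None,fx=3.3,fy=3.3,interpolation=cv2.INTER_CUBIC))
E
python3 m2.py
```

```text
scene pad 288 0.027440637291817616 ((569.9094848632812, 104.69137573242188), (22.26071548461914, 91.75115203857422), 10.228642463684082)
scene rail 511 [ 0.58374566 -0.00807387] 9.400685961892291 ((579.9407958984375, -7.664085388183594), (180.55343627929688, 17.794963836669922), 9.075318336486816) 0.09862655258762354
scene glue 1336 lo [ 0.427 -0.113  0.015] hi [ 0.478 -0.043  0.538]
scene tub 1565 lo [ 0.699 -0.104  0.015] hi [ 0.766 -0.037  0.079]
scene jar 1654 lo [ 0.666 -0.365  0.014] hi [ 0.723 -0.306  0.093]
scene rim 0.065 579 ((676.6266479492188, 121.84355163574219), (152.2841339111328, 170.8804473876953), 9.554518699645996)
scene rim 0.1 413 ((677.288330078125, 123.90029907226562), (150.00865173339844, 171.49749755859375), 9.400002479553223)
side pad 200 0.025554833997792348 ((579.3179931640625, 108.3955078125), (43.60832977294922, 93.81383514404297), 9.525151252746582)
side rail 560 [ 5.77554094e-01 -3.16483594e-04] 9.336519780548679 ((578.0055541992188, -0.2698955535888672), (179.11962890625, 20.99429702758789), 9.802785873413086) 0.09889152578743965
side glue 1109 lo [ 0.422 -0.094  0.015] hi [ 0.472 -0.04   0.585]
side tub 1143 lo [ 0.696 -0.099  0.014] hi [ 0.763 -0.031  0.078]
side jar 149 lo [ 0.661 -0.344  0.012] hi [ 0.715 -0.297  0.09 ]
side rim 0.065 586 ((675.6412963867188, 125.05970764160156), (149.86703491210938, 173.14915466308594), 9.461411476135254)
side rim 0.1 445 ((708.61328125, 169.23306274414062), (113.7203598022461, 224.377685546875), 51.012176513671875)
```

```bash
sleep 2
```

```text
(no output)
```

View pics/crop_stand.png

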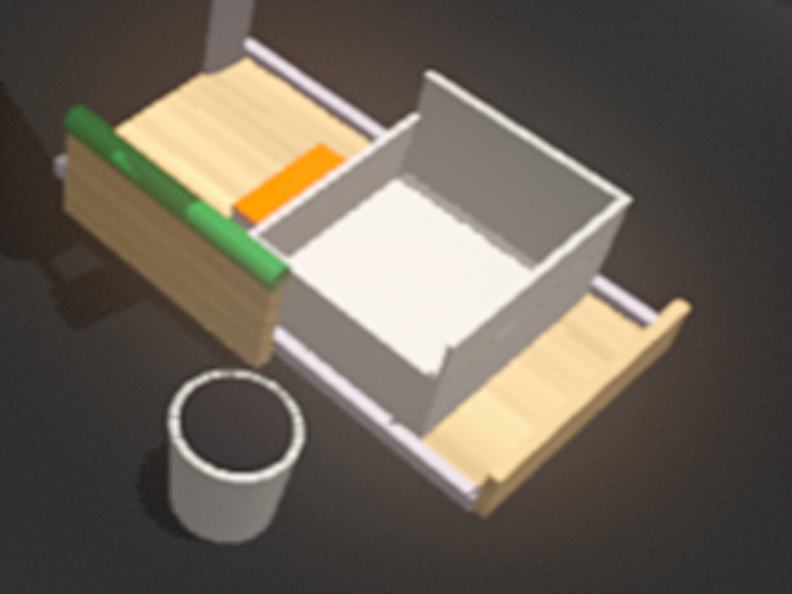

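>>> arm_command(
  dp=[
    [3.6, 1.0, 2.0],
    [3.6, 1.0, 2.0],
    [3.6, 1.0, 2.0],
    [0, 0, 2.5],
    [0, 0, 2.5],
  ],
  turn=[
    [0, 0, 0],
    [0, 0, 0],
    [0, 0, 0],
    [0, 0, -4.7],
    [0, 0, -4.7],
  ],
  hand=[0, 0, 0, 0, 0],
)

```text
clock: 0.52
tcp_pos: [0.5795, 0.1084, 0.0578]
ee_rot: [0.644, 0.765, 0.0, -0.0]
contact_force: [-0.0, -0.4, -0.8]
finger_gap: 0.0642
```

>>> arm_command(
  dp=[
    [0, 0, 2.0],
    [0, 0, 0.6],
    [0, 0, 0.2],
    [0, 0, 0.1],
    [0, 0, 0.1],
  ],
  turn=[
    [0, 0, 0],
    [0, 0, 0],
    [0, 0, 0],
    [0, 0, 0],
    [0, 0, 0],
  ],
  hand=[0, 0, 0, 0, 0],
)

```text
clock: 0.93
tcp_pos: [0.5805, 0.106, 0.0308]
ee_rot: [0.647, 0.763, 0.001, 0.001]
contact_force: [0.6, -0.4, 0.3]
finger_gap: 0.0307
```

>>> arm_command(
  dp=[
    [0, 0, 0.1],
    [0, 0, 0.1],
    [0, 0, 0.1],
    [0, 0, 0.1],
    [0, 0, 0.1],
  ],
  turn=[
    [0, 0, 0],
    [0, 0, 0],
    [0, 0, 0],
    [0, 0, 0],
    [0, 0, 0],
  ],
  hand=[0, 0, 0, 0, 0],
)

```text
clock: 1.35
tcp_pos: [0.5797, 0.1061, 0.0245]
ee_rot: [0.647, 0.763, 0.0, 0.0]
contact_force: [-0.2, -0.1, -0.5]
finger_gap: 0.0005
```

>>> arm_command(
  dp=[
    [0, 0, 0.1],
    [0, 0, 0.1],
    [0, 0, 0.1],
  ],
  turn=[
    [0, 0, 0],
    [0, 0, 0],
    [0, 0, 0],
  ],
  hand=[0, 0, 0],
)

```text
clock: 1.6
tcp_pos: [0.5795, 0.1062, 0.0212]
ee_rot: [0.647, 0.763, -0.0, 0.0]
contact_force: [0.3, -0.1, 0.3]
finger_gap: 0.0005
```

Run:
```python
from h import *
im=r.get_image('side'); c=im['pixels'][270:430,140:400,::-1]; cv2.imwrite('pics/s1.png',cv2.resize(c,None,fx=3,fy=3,interpolation=cv2.INTER_CUBIC))
```

```text
(no output)
```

View pics/s1.png

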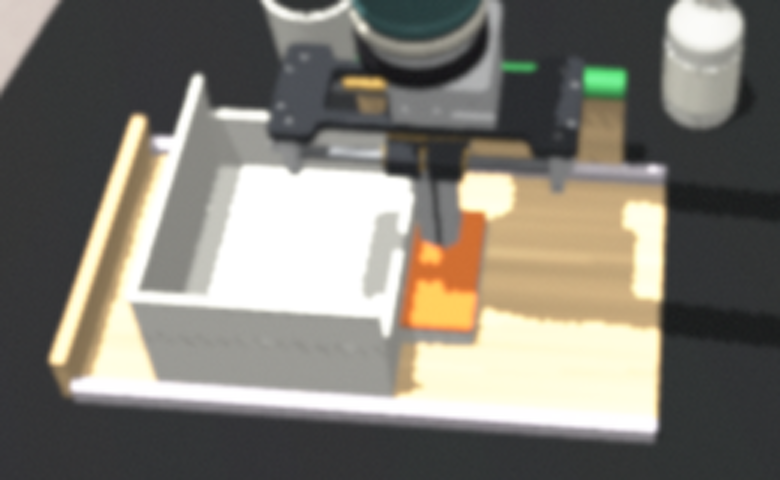

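>>> arm_command(
  dp=[
    [0, 0, 0.15],
    [0, 0, 0.15],
    [0, 0, 0],
  ],
  turn=[
    [0, 0, 0],
    [0, 0, 0],
    [0, 0, 0],
  ],
  hand=[0, 0, 0],
)

```text
clock: 1.9
tcp_pos: [0.5792, 0.1061, 0.0178]
ee_rot: [0.647, 0.763, -0.0, -0.0]
contact_force: [0.1, -0.1, -0.4]
finger_gap: 0.0007
```

Run:
```python
from h import *
print(r.read_state()['joint_pos'],r.read_state()['joint_torque'])
im=r.get_image('side'); c=im['pixels'][310:390,250:330,::-1]; cv2.imwrite('pics/s2.png',cv2.resize(c,None,fx=7,fy=7,interpolation=cv2.INTER_CUBIC))
P=cloud(im)
for v in range(320,365,3): print(v,[tuple((P[v,u]*1000).round().astype(int)) for u in (280,285,290,295)])
```

```text
[ 8.49949635e-02  2.48048591e-01  1.48936390e+00 -3.47295226e-05
  1.40483787e+00 -7.90805909e-02] [-2.66342089e-03 -3.91840303e+01 -2.86283451e+01  7.28803966e-02
 -1.60242047e-02  6.35503402e-04]
320 [(np.int64(577), np.int64(132), np.int64(176)), (np.int64(569), np.int64(131), np.int64(177)), (np.int64(561), np.int64(128), np.int64(176)), (np.int64(554), np.int64(121), np.int64(168))]
323 [(np.int64(576), np.int64(136), np.int64(173)), (np.int64(567), np.int64(137), np.int64(177)), (np.int64(559), np.int64(133), np.int64(175)), (np.int64(552), np.int64(129), np.int64(172))]
326 [(np.int64(575), np.int64(140), np.int64(169)), (np.int64(567), np.int64(139), np.int64(171)), (np.int64(557), np.int64(139), np.int64(174)), (np.int64(551), np.int64(132), np.int64(168))]
329 [(np.int64(576), np.int64(140), np.int64(161)), (np.int64(567), np.int64(140), np.int64(164)), (np.int64(558), np.int64(139), np.int64(166)), (np.int64(550), np.int64(135), np.int64(162))]
332 [(np.int64(586), np.int64(118), np.int64(120)), (np.int64(576), np.int64(117), np.int64(122)), (np.int64(566), np.int64(117), 
[... 1355 characters left out ...]
 np.int64(95), np.int64(24)), (np.int64(569), np.int64(94), np.int64(27))]
356 [(np.int64(595), np.int64(108), np.int64(27)), (np.int64(586), np.int64(105), np.int64(26)), (np.int64(576), np.int64(103), np.int64(27)), (np.int64(567), np.int64(99), np.int64(24))]
359 [(np.int64(593), np.int64(115), np.int64(28)), (np.int64(584), np.int64(110), np.int64(24)), (np.int64(575), np.int64(109), np.int64(25)), (np.int64(566), np.int64(105), np.int64(22))]
362 [(np.int64(591), np.int64(121), np.int64(27)), (np.int64(582), np.int64(118), np.int64(26)), (np.int64(573), np.int64(115), np.int64(24)), (np.int64(563), np.int64(114), np.int64(27))]<stdin>:5: RuntimeWarning: invalid value encountered in cast
```

View pics/s2.png

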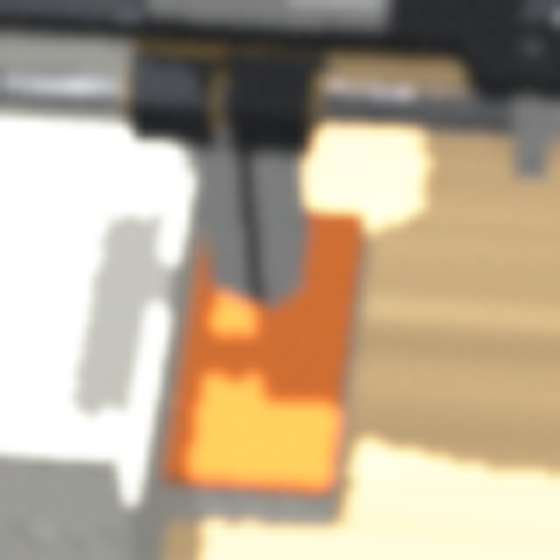

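```bash
python3 - <<'E' 2>/dev/null
from h import *
for n,us,vs in (('side',(284,287,343,346),range(235,268,3)),('scene',(362,365,399,402),range(170,215,3))):
    im=dict(np.load(f'{n}0.npz'));P=cloud(im)
    for v in vs: print(n,v,[(P[v,u]*1000).round().tolist() for u in us])
im=r.get_image('scene'); P=cloud(im); np.savez('scene1.npz',**{k:im[k] for k in im if k!='name'})
c=im['pixels'][130:310,330:570,::-1]; cv2.imwrite('pics/s3.png',cv2.resize(c,None,fx=3.3,fy=3.3,interpolation=cv2.INTER_CUBIC))
E
```

```text
side 235 [[602.0, 10.0, 259.0], [596.0, 11.0, 261.0], [490.0, 37.0, 308.0], [485.0, 35.0, 307.0]]
side 238 [[602.0, 11.0, 252.0], [597.0, 11.0, 253.0], [495.0, 13.0, 278.0], [490.0, 10.0, 276.0]]
side 241 [[602.0, 12.0, 246.0], [597.0, 10.0, 245.0], [495.0, 11.0, 269.0], [490.0, 9.0, 268.0]]
side 244 [[603.0, 12.0, 238.0], [598.0, 10.0, 237.0], [495.0, 12.0, 262.0], [490.0, 10.0, 262.0]]
side 247 [[603.0, 14.0, 232.0], [598.0, 11.0, 230.0], [494.0, 13.0, 256.0], [490.0, 7.0, 251.0]]
side 250 [[605.0, 10.0, 221.0], [599.0, 11.0, 222.0], [495.0, 10.0, 246.0], [491.0, 3.0, 240.0]]
side 253 [[604.0, 13.0, 215.0], [600.0, 10.0, 213.0], [494.0, 12.0, 240.0], [490.0, 5.0, 235.0]]
side 256 [[678.0, -181.0, -3.0], [599.0, 12.0, 208.0], [494.0, 11.0, 232.0], [491.0, 2.0, 224.0]]
side 259 [[674.0, -171.0, -2.0], [667.0, -172.0, -1.0], [495.0, 9.0, 222.0], [490.0, 3.0, 217.0]]
side 262 [[671.0, -160.0, -0.0], [664.0, -163.0, -2.0], [494.0, 11.0, 217.0], [529.0, -194.0, -1.0]]
side 265 [[667.0, -149.0, 2.0], [662.0, -154.0, -3.0], [494.0, 13.0, 211.0], [528.0, -189.0, -6.0]]
scene 170 [[499.0, -9
[... 747 characters left out ...]
 263.0], [611.0, -2.0, 262.0]]
scene 194 [[336.0, 114.0, 1.0], [338.0, 122.0, -1.0], [608.0, -6.0, 255.0], [610.0, -0.0, 254.0]]
scene 197 [[346.0, 107.0, 2.0], [349.0, 115.0, 1.0], [609.0, -5.0, 248.0], [610.0, 1.0, 246.0]]
scene 200 [[356.0, 101.0, 1.0], [359.0, 108.0, 0.0], [610.0, -5.0, 242.0], [610.0, 2.0, 238.0]]
scene 203 [[364.0, 96.0, -0.0], [370.0, 100.0, 2.0], [610.0, -4.0, 235.0], [610.0, 4.0, 230.0]]
scene 206 [[373.0, 89.0, -0.0], [380.0, 93.0, 3.0], [610.0, -3.0, 226.0], [611.0, 3.0, 224.0]]
scene 209 [[383.0, 83.0, 0.0], [387.0, 89.0, 1.0], [610.0, -2.0, 219.0], [610.0, 6.0, 215.0]]
scene 212 [[391.0, 77.0, -0.0], [395.0, 83.0, -0.0], [445.0, 150.0, 7.0], [451.0, 155.0, 8.0]]
```

View pics/s3.png

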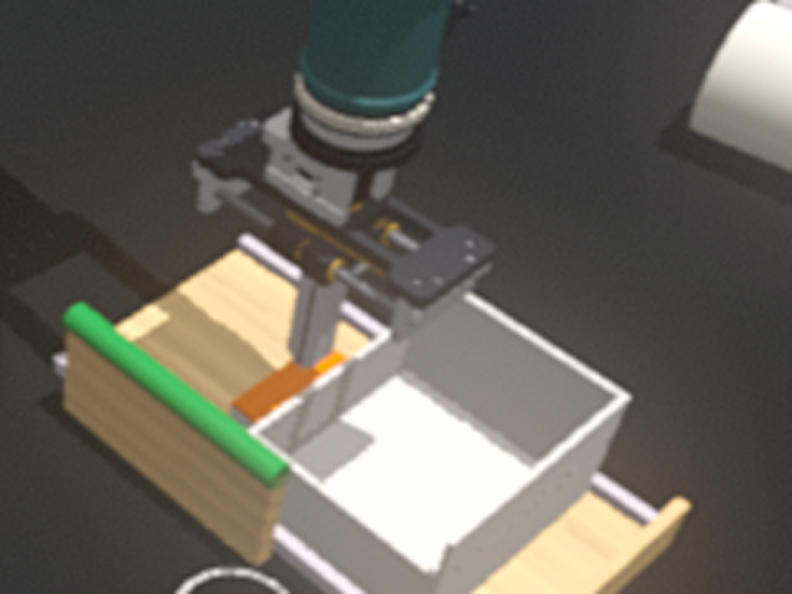

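>>> arm_command(
  dp=[
    [0, 0, 0.6],
    [0, 0, 0.6],
    [0, 0, 0.2],
    [0, 0, 0.2],
    [0, 0, 0.2],
  ],
  turn=[
    [0, 0, 0],
    [0, 0, 0],
    [0, 0, 0],
    [0, 0, 0],
    [0, 0, 0],
  ],
  hand=[0, 0, 0, 0, 0],
)

```text
clock: 2.42
tcp_pos: [0.5793, 0.1062, -0.0002]
ee_rot: [0.647, 0.763, -0.0, -0.0]
contact_force: [0.1, -0.6, 0.2]
finger_gap: 0.0007
```

>>> arm_command(
  dp=[
    [0, 0, 0.2],
    [0, 0, 0.2],
    [0, 0, 0.2],
    [0, 0, 0.1],
    [0, 0, 0.1],
  ],
  turn=[
    [0, 0, 0],
    [0, 0, 0],
    [0, 0, 0],
    [0, 0, 0],
    [0, 0, 0],
  ],
  hand=[0, 0, 0, 0, 0],
)

```text
clock: 2.83
tcp_pos: [0.5795, 0.1062, -0.0078]
ee_rot: [0.647, 0.763, 0.0, 0.0]
contact_force: [0.1, -0.0, 1.1]
finger_gap: 0.0006
```

>>> arm_command(
  dp=[
    [0, 0, 0.1],
    [0, 0, 0.1],
    [0, 0, 0],
  ],
  turn=[
    [0, 0, 0],
    [0, 0, 0],
    [0, 0, 0],
  ],
  hand=[0, 0, 0],
)

```text
clock: 3.08
tcp_pos: [0.5795, 0.1062, -0.0098]
ee_rot: [0.647, 0.763, 0.0, 0.0]
contact_force: [-0.5, 0.0, -0.1]
finger_gap: 0.0001
```

>>> arm_command(
  dp=[
    [0, 0, 0.1],
    [0, 0, 0.1],
    [0, 0, 0.1],
    [0, 0, 0],
  ],
  turn=[
    [0, 0, 0],
    [0, 0, 0],
    [0, 0, 0],
    [0, 0, 0],
  ],
  hand=[0, 0, 0, 0],
)

```text
clock: 3.42
tcp_pos: [0.5814, 0.1065, -0.0099]
ee_rot: [0.647, 0.763, 0.002, 0.002]
contact_force: [-0.7, 0.3, 7.5]
finger_gap: 0.001
```

>>> arm_command(
  dp=[
    [0, 0, 0.15],
    [0, -0.8, 0.05],
    [0, -1.2, 0],
    [0, -1.8, 0],
    [0, -1.8, 0],
  ],
  turn=[
    [0, 0, 0],
    [0, 0, 0],
    [0, 0, 0],
    [0, 0, 0],
    [0, 0, 0],
  ],
  hand=[0, 0, 0, 0, 0],
)

```text
clock: 3.83
tcp_pos: [0.5292, 0.0977, -0.01]
ee_rot: [0.647, 0.763, 0.005, 0.004]
contact_force: [2.2, 1.0, 12.2]
finger_gap: 0.0004
```

>>> arm_command(
  dp=[
    [0, -1.8, 0],
    [0, -1.8, 0],
    [0, -1.8, 0],
    [0, -1.3, 0],
    [0, 0, 0],
  ],
  turn=[
    [0, 0, 0],
    [0, 0, 0],
    [0, 0, 0],
    [0, 0, 0],
    [0, 0, 0],
  ],
  hand=[0, 0, 0, 0, 0],
)

```text
clock: 4.25
tcp_pos: [0.4611, 0.0863, -0.0101]
ee_rot: [0.647, 0.763, 0.004, 0.004]
contact_force: [-1.7, -0.8, 13.1]
finger_gap: 0.0005
```

Run:
```python
from h import *
im=r.get_image('scene'); c=im['pixels'][130:370,330:570,::-1]; cv2.imwrite('pics/s4.png',cv2.resize(c,None,fx=2.5,fy=2.5,interpolation=cv2.INTER_CUBIC))
P=cloud(im);hsv=cv2.cvtColor(im['pixels'],cv2.COLOR_RGB2HSV);S=hsv[...,1]
t=(abs(P[...,2]-.065)<.004)&(S<60)&(P[...,0]>.4)&(P[...,0]<.85)&(P[...,1]>.02)&(P[...,1]<.25)
print(cv2.minAreaRect((P[t][:,:2]*1000).astype(np.float32)))
```

```text
((543.5885009765625, 102.06716918945312), (188.11463928222656, 169.37509155273438), 9.268285751342773)
```

View pics/s4.png

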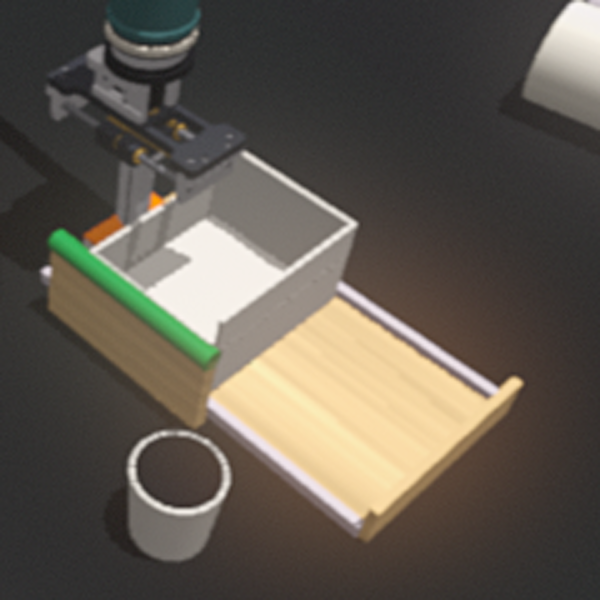

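>>> arm_command(
  dp=[
    [0, -0.5, 0],
    [0, -0.4, 0],
    [0, 0, 0],
  ],
  turn=[
    [0, 0, 0],
    [0, 0, 0],
    [0, 0, 0],
  ],
  hand=[0, 0, 0],
)

```text
clock: 4.55
tcp_pos: [0.4555, 0.0851, -0.01]
ee_rot: [0.647, 0.763, 0.005, 0.005]
contact_force: [4.2, 1.3, 10.4]
finger_gap: 0.0006
```

>>> arm_command(
  dp=[
    [0, 0.2, -2.5],
    [0, 0, -4.1],
    [0, 0, -4.1],
    [0, 0, -4.1],
    [0, 0, -4.1],
  ],
  turn=[
    [0, 0, 0],
    [0, 0, 6],
    [0, 0, 6],
    [0, 0, 6],
    [0, 0, 6],
  ],
  hand=[0, 0, 100, 100, 100],
)

```text
clock: 4.97
tcp_pos: [0.4508, 0.0849, 0.1763]
ee_rot: [0.793, 0.609, 0.0, 0.0]
contact_force: [0.8, 0.6, 0.0]
finger_gap: 0.0173
```

>>> arm_command(
  dp=[
    [-2, 0.5, -4.0],
    [-3.9, 1.0, -1.0],
    [-3.9, 1.0, 0],
    [-3.9, 1.0, 0],
    [-3.9, 1.0, 0],
  ],
  turn=[
    [0, 0, 0],
    [0, 0, 0],
    [0, 0, 0],
    [0, 0, 0],
    [0, 0, 0],
  ],
  hand=[100, 100, 100, 100, 100],
)

```text
clock: 5.38
tcp_pos: [0.4505, -0.0968, 0.2222]
ee_rot: [0.791, 0.612, 0.001, 0.001]
contact_force: [0.7, 1.1, 0.2]
finger_gap: 0.0503
```

```bash
cat > m3.py <<'E'
from h import *
print(r.read_state()['joint_pos'].round(3))
for n in ('scene','side'):
    im=r.get_image(n); np.savez(f'{n}2.npz',**{k:im[k] for k in im if k!='name'}); cv2.imwrite(f'pics/{n}2.png',im['pixels'][...,::-1])
    P=cloud(im);hsv=cv2.cvtColor(im['pixels'],cv2.COLOR_RGB2HSV);H,S=hsv[...,0],hsv[...,1]
    t=(abs(P[...,2]-.065)<.004)&(S<60)&(P[...,0]>.45)&(P[...,0]<.85)&(P[...,1]>.015)&(P[...,1]<.25)
    print(n,'tray',cv2.minAreaRect((P[t][:,:2]*1000).astype(np.float32)))
    q=(H>100)&(H<125)&(S>110)&(P[...,2]>.215)&(P[...,2]<.245)&(abs(P[...,0]-.47)<.06)&(abs(P[...,1]+.325)<.06)
    print('can',q.sum(),P[q].mean(0),cv2.minAreaRect((P[q][:,:2]*1000).astype(np.float32)))
    # side faces fit
    f=(H>100)&(H<125)&(S>110)&(P[...,2]>.02)&(P[...,2]<.22)&(abs(P[...,0]-.47)<.06)&(abs(P[...,1]+.325)<.06)
    print('   body',cv2.minAreaRect((P[f][:,:2]*1000).astype(np.float32)))
E
python3 m3.py
```

```text
[-0.335 -0.119  1.468  0.     1.79  -0.081]
scene tray ((561.2384033203125, 104.29728698730469), (151.6649169921875, 168.41127014160156), 9.519664764404297)
can 578 [ 0.47224112 -0.32695963  0.22486024] ((471.1200866699219, -325.8483581542969), (56.312416076660156, 60.11347961425781), 76.76448059082031)
   body ((471.5619201660156, -325.9574279785156), (56.361175537109375, 59.80805969238281), 76.3876724243164)
side tray ((566.5305786132812, 97.7171630859375), (159.5999298095703, 191.84033203125), 9.485657691955566)
can 76 [ 0.47247223 -0.29634227  0.21978339] ((472.6138610839844, -296.8205871582031), (9.069750785827637, 50.384456634521484), 78.44219207763672)
   body ((460.24908447265625, -305.4378662109375), (78.68104553222656, 44.23145294189453), 27.72854232788086)
```

View pics/side2.png

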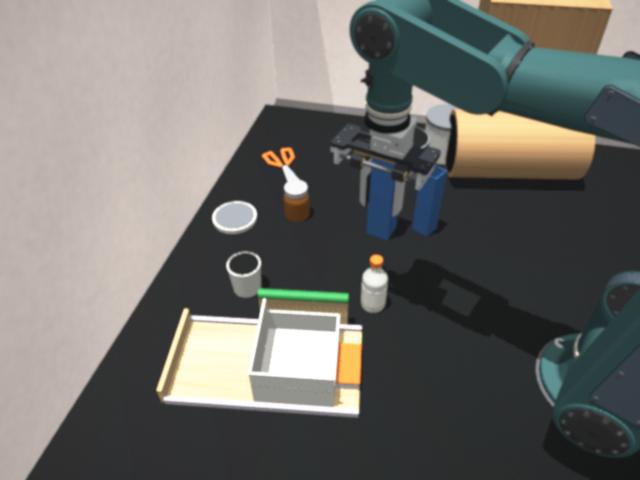

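View pics/scene2.png

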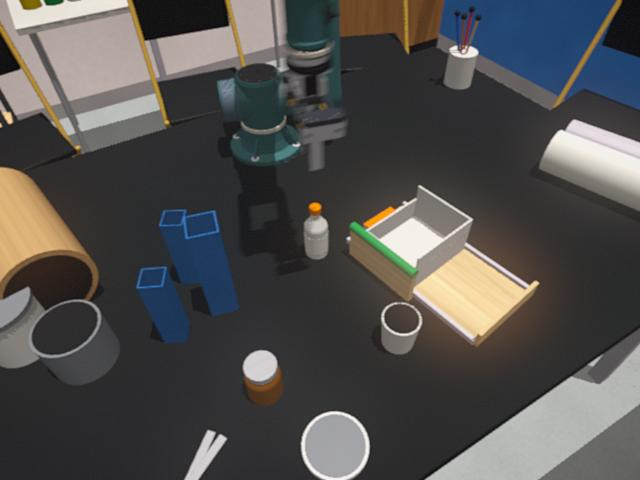

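>>> arm_command(
  dp=[
    [-3.9, 1.3, 0],
    [-3.9, 1.3, 0],
    [-3.9, 1.3, 0],
    [-3.9, 1.3, 0],
    [-3.9, 1.3, 0],
  ],
  turn=[
    [0, 0, 0],
    [0, 0, 0],
    [0, 0, 0],
    [0, 0, 0],
    [0, 0, 0],
  ],
  hand=[100, 100, 100, 100, 100],
)

```text
clock: 5.9
tcp_pos: [0.4645, -0.301, 0.2215]
ee_rot: [0.791, 0.612, 0.0, 0.0]
contact_force: [1.6, -0.4, 0.1]
finger_gap: 0.0914
```

>>> arm_command(
  dp=[
    [-2.1, 1.2, 0],
    [0, 0, 0],
    [0, 0, 0],
  ],
  turn=[
    [0, 0, 0],
    [0, 0, 0],
    [0, 0, 0],
  ],
  hand=[100, 100, 100],
)

```text
clock: 6.15
tcp_pos: [0.4707, -0.3235, 0.2204]
ee_rot: [0.792, 0.611, 0.0, -0.001]
contact_force: [0.2, 1.0, -0.4]
finger_gap: 0.0939
```

```bash
python3 m3.py 2>&1 | head -1
python3 - <<'E'
import cv2
a=cv2.imread('pics/scene2.png')[120:340,120:320]; cv2.imwrite('pics/c3.png',cv2.resize(a,None,fx=2.7,fy=2.7,interpolation=2))
b=cv2.imread('pics/side2.png')[60:260,290:490]; cv2.imwrite('pics/c4.png',cv2.resize(b,None,fx=2.7,fy=2.7,interpolation=2))
E
```

```text
[-7.020e-01  1.330e-01  1.219e+00  1.000e-03  1.792e+00 -4.460e-01]
```

View pics/c3.png

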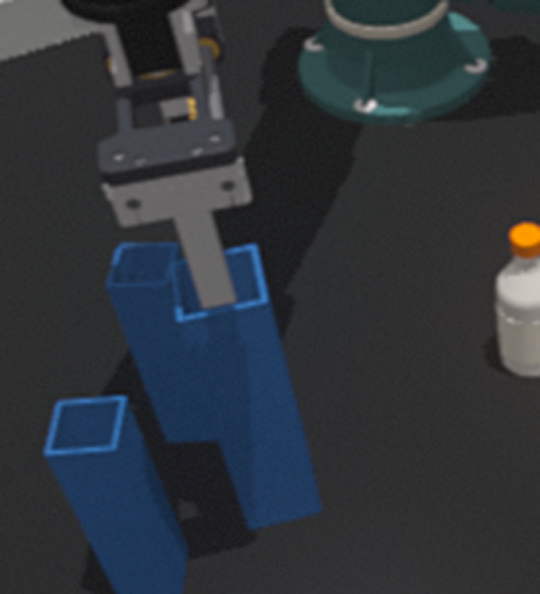

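View pics/c4.png

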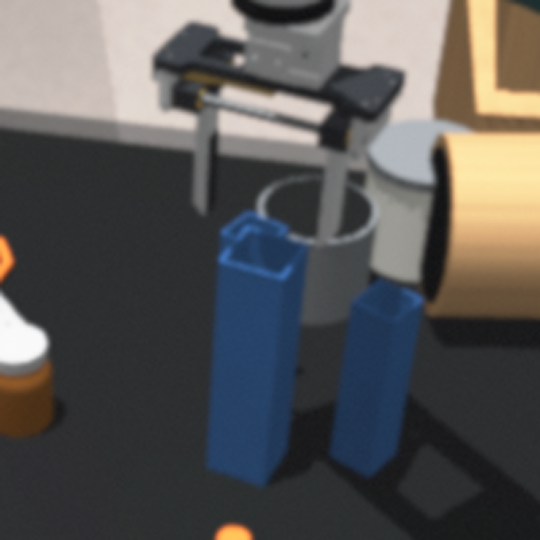

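Run:
```python
from h import *
T=np.array([.4707,-.3235,.2204]); Rt=R.from_quat([.792,.611,0,-.001]).as_matrix()
for n in ('scene','side'):
    im=dict(np.load(f'{n}2.npz'));P=cloud(im);hsv=cv2.cvtColor(im['pixels'],cv2.COLOR_RGB2HSV);S=hsv[...,1]
    L=(P-T)@Rt
    m=(abs(L[...,0])<.03)&(abs(L[...,1])<.075)&(L[...,2]<0.02)&(L[...,2]>-.10)&(S<90)
    for s in(-1,1):
        q=m&(L[...,1]*s>0)
        if q.sum()>20: print(n,s,q.sum(),np.percentile(L[q],[2,50,98],axis=0).round(4).tolist())
```

```text
scene 1 338 [[-0.0083, 0.0547, -0.099], [0.001, 0.0597, -0.0744], [0.0103, 0.0617, -0.0476]]
side -1 200 [[-0.0074, -0.0608, -0.0993], [0.0109, -0.0563, -0.0711], [0.0152, -0.0471, -0.037]]
side 1 207 [[-0.0055, 0.0448, -0.0977], [0.011, 0.0482, -0.0692], [0.0158, 0.058, -0.0391]]
```

>>> arm_command(
  dp=[
    [-0.2, 0, 2.5],
    [0, 0, 2.6],
    [0, 0, 2.0],
    [0, 0, 1.0],
    [0, 0, 0],
  ],
  turn=[
    [0, 0, 0],
    [0, 0, 0],
    [0, 0, 0],
    [0, 0, 0],
    [0, 0, 0],
  ],
  hand=[100, 100, 100, 100, 100],
)

```text
clock: 6.67
tcp_pos: [0.469, -0.3228, 0.1378]
ee_rot: [0.791, 0.612, -0.0, -0.002]
contact_force: [-0.5, -0.4, -0.4]
finger_gap: 0.0935
```

>>> arm_command(
  dp=[
    [0, 0, 0],
    [0, 0, 0],
    [0, 0, 0],
    [0, 0, 0],
    [0, 0, 0],
  ],
  turn=[
    [0, 0, 0],
    [0, 0, 0],
    [0, 0, 0],
    [0, 0, 0],
    [0, 0, 0],
  ],
  hand=[0, 0, 0, 0, 0],
)

```text
clock: 7.08
tcp_pos: [0.4705, -0.326, 0.1416]
ee_rot: [0.791, 0.611, 0.0, 0.001]
contact_force: [0.1, 0.2, -0.1]
finger_gap: 0.0639
```

>>> arm_command(
  dp=[
    [0, 0, 0],
    [0, 0, 0],
    [0, 0, 0],
    [0, 0, -1.5],
    [0, 0, -2.5],
  ],
  turn=[
    [0, 0, 0],
    [0, 0, 0],
    [0, 0, 0],
    [0, 0, 0],
    [0, 0, 0],
  ],
  hand=[0, 0, 0, 0, 0],
)

```text
clock: 7.5
tcp_pos: [0.4679, -0.3238, 0.1759]
ee_rot: [0.791, 0.611, -0.001, -0.005]
contact_force: [0.2, -0.7, -2.6]
finger_gap: 0.0558
```

>>> arm_command(
  dp=[
    [0, 0, -1],
    [0, 0, 0],
  ],
  turn=[
    [0, 0, 0],
    [0, 0, 0],
  ],
  hand=[0, 0],
)

```text
clock: 7.67
tcp_pos: [0.4713, -0.3266, 0.1932]
ee_rot: [0.791, 0.612, 0.001, 0.003]
contact_force: [-0.6, -0.4, -2.3]
finger_gap: 0.0556
```

```bash
cat > view.py <<'E'
from h import *
import sys
s=r.read_state(); print(s['tcp_pos'].round(4),s['ee_rot'].round(4),s['contact_force'].round(1),s['joint_pos'].round(3),round(s['finger_gap'],4),s['clock'])
out=[]
for n in ('scene','side'):
    im=r.get_image(n); np.savez(f'{n}L.npz',**{k:im[k] for k in im if k!='name'}); out.append(im['pixels'][...,::-1])
b=[[int(v) for v in a.split(',')] for a in sys.argv[2:4]]
cr=[cv2.resize(o[y0:y1,x0:x1],(400,int(400*(y1-y0)/(x1-x0))),interpolation=2) for o,(x0,x1,y0,y1) in zip(out,b)]
h=max(c.shape[0] for c in cr); cr=[cv2.copyMakeBorder(c,0,h-c.shape[0],0,0,0) for c in cr]
cv2.imwrite(f'pics/{sys.argv[1]}.png',np.hstack(cr))
E
python3 view.py v1 100,400,100,400 260,500,50,290
```

```text
[ 0.4713 -0.3266  0.1932] [7.912e-01 6.115e-01 7.000e-04 2.800e-03] [-0.6 -0.4 -2.3] [-0.705  0.131  1.273  0.     1.731 -0.45 ] 0.0556 7.6667
```

View pics/v1.png

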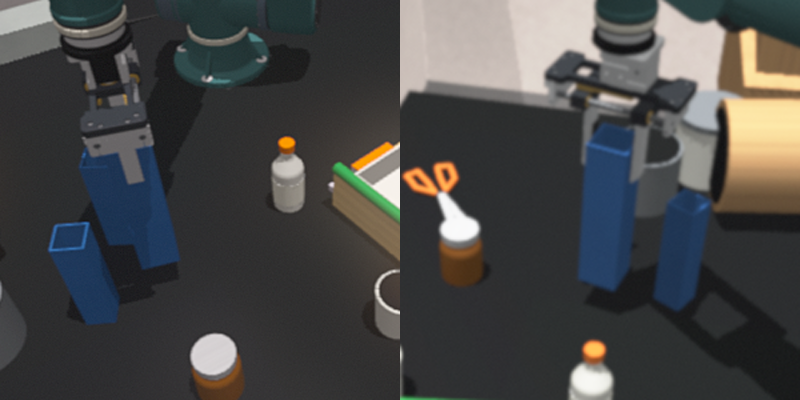

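```bash
cat > plan.py <<'E'
from h import *
RM=np.array([.579,-.004]); YAW=np.radians(9.45)
Rr=R.from_euler('z',YAW).as_matrix(); OFF=.0558
def rail2w(p): return Rr@np.array(p)+np.array([RM[0],RM[1],0])   # z over the table
def w2rail(p): return Rr.T@(np.array(p)-np.array([RM[0],RM[1],0]))
def top_rot(th): # tool looks down the canister axis (from mouth), th=lean deg
    a=np.radians(th); tz=np.array([0,-np.sin(a),-np.cos(a)]); ty=np.array([1.,0,0]); tx=np.cross(ty,tz)
    return Rr@np.stack([tx,ty,tz],1)
def side_rot(th): # tool enters the upper (-y) face at right angles
    a=np.radians(th); tz=np.array([0,np.cos(a),-np.sin(a)]); ty=np.array([1.,0,0]); tx=np.cross(ty,tz)
    return Rr@np.stack([tx,ty,tz],1)
def plan(p0,R0,p1,R1,n,show=True):
    p=np.array(p0);M=np.array(R0); full=R.from_matrix(R1@M.T).as_rotvec()
    rows=[]
    for k in range(n):
        tp=p0+(p1-p0)*(k+1)/n; tR=R.from_rotvec(full*(k+1)/n).as_matrix()@R0
        d=np.round(M.T@(tp-p)*100,1); t=np.round(np.degrees(R.from_matrix(M.T@tR).as_rotvec()),1)
        rows.append((d.tolist(),t.tolist()))
        p=p+M@(d/100); M=M@R.from_rotvec(np.radians(t)).as_matrix()
    if show:
        for a in range(0,n,5): print('dp',[x[0] for x in rows[a:a+5]],'turn',[x[1] for x in rows[a:a+5]])
    return p,M
def cur():
    s=r.read_state(); return s['tcp_pos'],R.from_quat(s['ee_rot']).as_matrix()
E
python3 - <<'E'
from plan import *
p,M=cur()
A=rail2w([.003,-.16,.1932]); print('A',A); p,M=plan(p,M,A,top_rot(0),6)
B=rail2w([.003,-.06,.195]); print('B',B); p,M=plan(p,M,B,top_rot(50),9)
C=rail2w([.003,-.036,.118]); print('C',C); plan(p,M,C,top_rot(50),4)
E
```

```text
A [ 0.60822918 -0.16133612  0.1932    ]
dp [[3.2, 1.5, -0.1], [3.1, 1.8, -0.0], [3.0, 2.0, -0.1], [2.9, 2.2, -0.0], [2.6, 2.3, -0.1]] turn [[-0.0, -0.0, -4.0], [-0.0, -0.0, -4.0], [-0.0, -0.0, -4.0], [-0.0, -0.0, -4.0], [-0.0, -0.0, -4.0]]
dp [[2.6, 2.6, -0.0]] turn [[-0.0, -0.0, -4.1]]
B [ 0.5918105  -0.06269319  0.195     ]
dp [[1.1, -0.0, -0.0], [1.1, -0.0, -0.2], [1.1, -0.0, -0.2], [1.0, -0.0, -0.3], [1.1, -0.0, -0.5]] turn [[0.0, -5.6, 0.0], [0.0, -5.5, 0.0], [0.0, -5.6, 0.0], [0.0, -5.5, 0.0], [0.0, -5.6, 0.0]]
dp [[0.9, -0.0, -0.5], [0.9, -0.0, -0.6], [0.9, -0.0, -0.8], [0.7, -0.0, -0.7]] turn [[0.0, -5.5, 0.0], [0.0, -5.6, 0.0], [0.0, -5.6, 0.0], [0.0, -5.5, 0.0]]
C [ 0.58787001 -0.03901889  0.118     ]
dp [[1.9, -0.0, 0.8], [1.8, -0.0, 0.7], [1.9, -0.0, 0.8], [1.9, -0.0, 0.8]] turn [[0.0, -0.0, 0.0], [0.0, -0.0, 0.0], [0.0, -0.0, 0.0], [0.0, -0.0, 0.0]]
```

>>> arm_command(
  dp=[
    [3.2, 1.5, -0.1],
    [3.1, 1.8, 0],
    [3.0, 2.0, -0.1],
    [2.9, 2.2, 0],
    [2.6, 2.3, -0.1],
  ],
  turn=[
    [0, 0, -4],
    [0, 0, -4],
    [0, 0, -4],
    [0, 0, -4],
    [0, 0, -4],
  ],
  hand=[0, 0, 0, 0, 0],
)

```text
clock: 8.18
tcp_pos: [0.5849, -0.1872, 0.1906]
ee_rot: [0.672, 0.741, -0.001, -0.002]
contact_force: [-0.1, -0.2, -2.5]
finger_gap: 0.056
```

>>> arm_command(
  dp=[
    [2.6, 2.6, 0],
    [0, 0, 0],
    [0, 0, 0],
  ],
  turn=[
    [0, 0, -4.1],
    [0, 0, 0],
    [0, 0, 0],
  ],
  hand=[0, 0, 0],
)

```text
clock: 8.43
tcp_pos: [0.6084, -0.1587, 0.1903]
ee_rot: [0.645, 0.764, -0.001, -0.002]
contact_force: [-0.5, 0.1, -3.0]
finger_gap: 0.0562
```

>>> arm_command(
  dp=[
    [1.1, 0, 0],
    [1.1, 0, -0.2],
    [1.1, 0, -0.2],
    [1.0, 0, -0.3],
    [1.1, 0, -0.5],
  ],
  turn=[
    [0, -5.6, 0],
    [0, -5.5, 0],
    [0, -5.6, 0],
    [0, -5.5, 0],
    [0, -5.6, 0],
  ],
  hand=[0, 0, 0, 0, 0],
)

```text
clock: 8.85
tcp_pos: [0.5981, -0.1067, 0.1944]
ee_rot: [0.628, 0.74, -0.156, 0.185]
contact_force: [0.5, 0.2, -2.1]
finger_gap: 0.0558
```

```bash
python3 view.py v2 250,550,100,400 200,440,100,340
```

```text
[ 0.5981 -0.1067  0.1944] [ 0.6278  0.7397 -0.1565  0.1849] [ 0.5  0.2 -2.1] [ 0.029  0.143  1.348 -0.484  1.578 -0.156] 0.0558 8.85
```

View pics/v2.png

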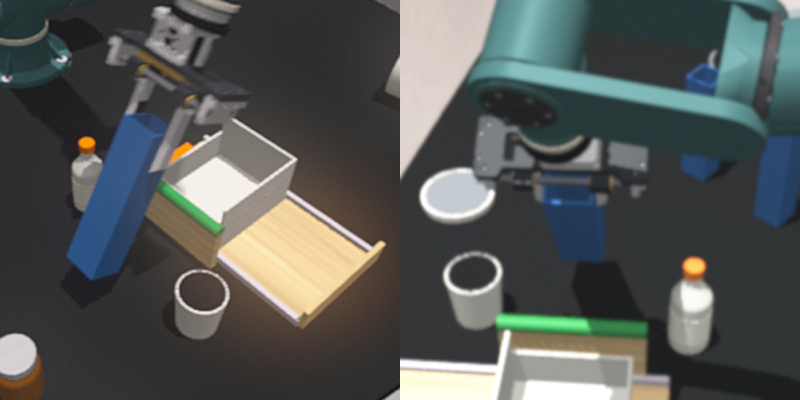

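>>> arm_command(
  dp=[
    [0.9, 0, -0.5],
    [0.9, 0, -0.6],
    [0.9, 0, -0.8],
    [0.7, 0, -0.7],
    [0, 0, 0],
  ],
  turn=[
    [0, -5.5, 0],
    [0, -5.6, 0],
    [0, -5.6, 0],
    [0, -5.5, 0],
    [0, 0, 0],
  ],
  hand=[0, 0, 0, 0, 0],
)

```text
clock: 9.37
tcp_pos: [0.5896, -0.0608, 0.1888]
ee_rot: [0.583, 0.695, -0.276, 0.319]
contact_force: [0.1, -0.0, -4.7]
finger_gap: 0.0557
```

>>> arm_command(
  dp=[
    [1.4, 0, 0.6],
    [1.4, 0, 0.6],
    [0, 0, 0],
  ],
  turn=[
    [0, 0, 0],
    [0, 0, 0],
    [0, 0, 0],
  ],
  hand=[0, 0, 0],
)

```text
clock: 9.62
tcp_pos: [0.5889, -0.0558, 0.1622]
ee_rot: [0.586, 0.693, -0.275, 0.319]
contact_force: [-1.0, -0.6, -4.7]
finger_gap: 0.0558
```

```bash
python3 view.py v3 250,550,100,400 200,440,100,340
cat > can.py <<'E'
from plan import *
# canister pose in rail frame from last images
import sys
for n in ('scene','side'):
    im=dict(np.load(f'{n}L.npz'));P=cloud(im);hsv=cv2.cvtColor(im['pixels'],cv2.COLOR_RGB2HSV);H,S=hsv[...,0],hsv[...,1]
    Q=(P-np.array([RM[0],RM[1],0]))@Rr
    q=(H>100)&(H<125)&(S>110)&(abs(Q[...,0])<.1)&(Q[...,1]>-.25)&(Q[...,1]<.2)&(Q[...,2]>.002)&(Q[...,2]<.35)
    A=Q[q]
    if len(A)<50: print(n,'few');continue
    yz=(A[:,1:]*1000).astype(np.float32)
    print(n,len(A),'x',np.percentile(A[:,0],[2,98]).round(3),'yz rect',cv2.minAreaRect(yz),'min z',np.percentile(A[:,2],.5).round(3))
    # plane fit of the dominant face by RANSAC
    rng=np.random.default_rng(0);best=(0,)
    for _ in range(300):
        a,b,c=A[rng.choice(len(A),3,False)];nn=np.cross(b-a,c-a);l=np.linalg.norm(nn)
        if l<1e-6: continue
        nn/=l;k=(abs((A-a)@nn)<.003).sum()
        if k>best[0]: best=(k,nn,a)
    I=A[abs((A-best[2])@best[1])<.003];c=I.mean(0);nn=np.linalg.svd(I-c)[2][2]
    print('   plane',len(I),nn.round(3),c.round(3))
    E_=[A[i].round(3).tolist() for i in (A[:,2].argmin(),A[:,1].argmin(),A[:,1].argmax(),A[:,2].argmax())]; print('   ext',E_)
E
python3 can.py
```

```text
[ 0.5889 -0.0558  0.1622] [ 0.5857  0.6926 -0.2746  0.3191] [-1.  -0.6 -4.7] [ 0.316  0.248  1.475 -0.855  1.591  0.209] 0.0558 9.6167
scene 4520 x [-0.025  0.031] yz rect ((-91.85460662841797, 135.1197509765625), (275.2155456542969, 111.24937438964844), 59.72389221191406) min z 0.063
   plane 3299 [-0.008  0.648 -0.762] [ 0.003 -0.088  0.169]
   ext [[0.0, -0.107, 0.002], [-0.001, -0.178, 0.097], [-0.025, 0.021, 0.217], [0.002, -0.005, 0.244]]
side few
```

View pics/v3.png

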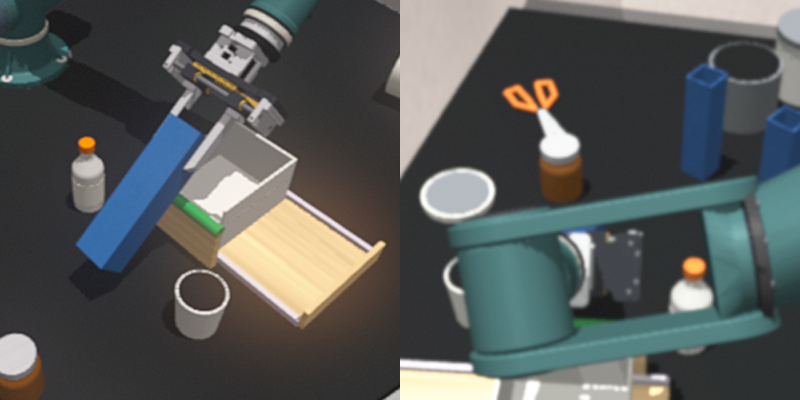

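>>> arm_command(
  dp=[
    [1.6, 0, 0.2],
    [1.6, 0, 0.4],
    [1.0, 0, 0.4],
    [0.4, 0, 0.2],
    [0, 0, 0],
  ],
  turn=[
    [0, 0, 0],
    [0, 0, 0],
    [0, 0, 0],
    [0, 0, 0],
    [0, 0, 0],
  ],
  hand=[0, 0, 0, 0, 0],
)

```text
clock: 10.13
tcp_pos: [0.587, -0.0353, 0.1228]
ee_rot: [0.586, 0.692, -0.274, 0.322]
contact_force: [-0.6, -0.9, -2.3]
finger_gap: 0.0558
```

```bash
cat > ft.py <<'E'
from plan import *
s=r.read_state();p=w2rail(s['tcp_pos']);M=Rr.T@R.from_quat(s['ee_rot']).as_matrix();z=M[:,2]
print('tcp rail',p.round(4),'tz',z.round(3),'F',(Rr.T@s['contact_force']).round(2),'foot edge',(p+.141*z+.028*M[:,0]).round(4))
E
python3 ft.py; python3 view.py v4 250,550,100,400 200,440,100,340; python3 can.py
```

```text
tcp rail [ 0.0027 -0.0322  0.1228] tz [-0.001 -0.766 -0.643] F [-0.77 -0.76 -2.26] foot edge [ 0.0026 -0.1222  0.0108]
[ 0.587  -0.0353  0.1228] [ 0.5856  0.6917 -0.2737  0.3221] [-0.6 -0.9 -2.3] [ 0.352  0.294  1.504 -0.852  1.566  0.291] 0.0558 10.1333
scene 4061 x [-0.023  0.032] yz rect ((-35.98066711425781, 76.84916687011719), (247.28981018066406, 130.80775451660156), 40.52494812011719) min z 0.021
   plane 3046 [-0.003  0.644 -0.765] [ 0.005 -0.069  0.129]
   ext [[0.018, -0.125, 0.002], [-0.002, -0.158, 0.056], [-0.024, 0.034, 0.185], [0.008, 0.016, 0.204]]
side 57 x [0.004 0.031] yz rect ((-105.25251007080078, 96.27182006835938), (136.61647033691406, 0.8250665664672852), 40.08649444580078) min z 0.053
   plane 57 [ 0.    -0.645  0.764] [ 0.02  -0.115  0.088]
   ext [[0.003, -0.157, 0.052], [0.003, -0.157, 0.052], [0.031, -0.053, 0.14], [0.031, -0.053, 0.14]]
```

View pics/v4.png

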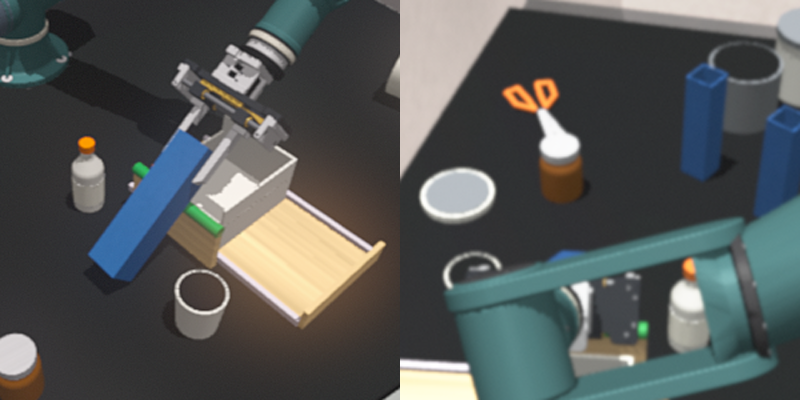

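>>> arm_command(
  dp=[
    [0.3, 0, 0.3],
    [0.2, 0, 0.1],
    [0.1, 0, 0.1],
    [0, 0, 0],
    [0, 0, 0],
  ],
  turn=[
    [0, 0, 0],
    [0, 0, 0],
    [0, 0, 0],
    [0, 0, 0],
    [0, 0, 0],
  ],
  hand=[0, 0, 0, 0, 0],
)

```text
clock: 10.65
tcp_pos: [0.5873, -0.0346, 0.1156]
ee_rot: [0.586, 0.692, -0.273, 0.323]
contact_force: [-1.0, -0.6, -2.6]
finger_gap: 0.0557
```

```bash
python3 ft.py
```

```text
tcp rail [ 0.0031 -0.0315  0.1156] tz [ 0.001 -0.766 -0.643] F [-1.06 -0.39 -2.6 ] foot edge [ 0.0032 -0.1215  0.0036]
```

>>> arm_command(
  dp=[
    [0.1, 0, 0.1],
    [0.1, 0, 0.1],
    [0.1, 0, 0.1],
    [0, 0, 0],
  ],
  turn=[
    [0, 0, 0],
    [0, 0, 0],
    [0, 0, 0],
    [0, 0, 0],
  ],
  hand=[0, 0, 0, 0],
)

```text
clock: 10.98
tcp_pos: [0.5875, -0.035, 0.1116]
ee_rot: [0.585, 0.692, -0.273, 0.323]
contact_force: [-0.3, 0.3, -1.5]
finger_gap: 0.056
```

```bash
python3 ft.py
```

```text
tcp rail [ 0.0033 -0.0319  0.1116] tz [ 0.001 -0.767 -0.642] F [-0.29  0.31 -1.46] foot edge [ 0.0034 -0.122  -0.0004]
```

>>> arm_command(
  dp=[
    [0, 0, 0],
    [0, 0, 0],
    [0, 0, 0],
    [0, 0, 0],
    [0, 0, 0],
  ],
  turn=[
    [0, 0, 0],
    [0, 0, 0],
    [0, 0, 0],
    [0, 0, 0],
    [0, 0, 0],
  ],
  hand=[80, 80, 80, 80, 80],
)

```text
clock: 11.4
tcp_pos: [0.5875, -0.035, 0.1118]
ee_rot: [0.586, 0.692, -0.273, 0.323]
contact_force: [0.0, -0.2, -0.3]
finger_gap: 0.0752
```

```bash
python3 ft.py; python3 view.py v5 250,550,100,400 200,440,100,340; python3 can.py
```

```text
tcp rail [ 0.0033 -0.0319  0.1118] tz [ 0.001 -0.766 -0.643] F [ 0.   -0.19 -0.29] foot edge [ 0.0034 -0.122  -0.0003]
[ 0.5875 -0.035   0.1118] [ 0.5857  0.6916 -0.2729  0.3229] [ 0.  -0.2 -0.3] [ 0.352  0.304  1.514 -0.853  1.551  0.309] 0.0752 11.4
scene 3935 x [-0.022  0.033] yz rect ((-38.589622497558594, 71.57487487792969), (244.77940368652344, 116.44268035888672), 39.954498291015625) min z 0.012
   plane 2976 [ 0.003 -0.63   0.777] [ 0.005 -0.066  0.117]
   ext [[-0.076, -0.065, 0.002], [0.029, -0.157, 0.045], [-0.033, 0.037, 0.172], [-0.006, 0.021, 0.189]]
side 98 x [-0.005  0.031] yz rect ((-101.713134765625, 85.2706069946289), (147.7012176513672, 1.1486492156982422), 39.210853576660156) min z 0.04
   plane 98 [-0.003 -0.631  0.776] [ 0.016 -0.111  0.078]
   ext [[-0.001, -0.159, 0.038], [-0.001, -0.159, 0.038], [0.028, -0.045, 0.132], [0.028, -0.045, 0.132]]
```

View pics/v5.png

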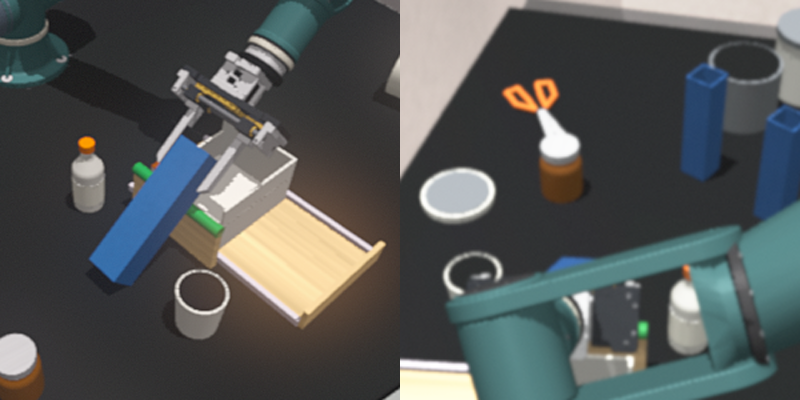

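Run:
```python
from plan import *
p,M=cur()
for nm,pt,Rt,n in (('W1',[.0033,.029,.163],top_rot(50),3),('W2',[.003,-.06,.30],top_rot(0),8),('W3',[.005,-.102,.110],side_rot(51),7),('W4',[.005,-.0391,.0319],side_rot(51),5)):
    print(nm,rail2w(pt)); p,M=plan(p,M,rail2w(pt),Rt,n)
```

```text
W1 [0.5774938  0.02514827 0.163     ]
dp [[-0.0, 0.0, -2.7], [-0.0, 0.0, -2.6], [-0.0, 0.0, -2.7]] turn [[0.0, 0.0, 0.0], [0.0, 0.0, 0.0], [0.0, 0.0, 0.0]]
W2 [ 0.5918105  -0.06269319  0.3       ]
dp [[-2.0, -0.0, -0.2], [-2.0, -0.0, -0.5], [-1.9, -0.0, -0.7], [-1.9, -0.0, -0.9], [-1.7, -0.0, -1.1]] turn [[0.0, 6.3, 0.0], [0.0, 6.2, 0.0], [0.0, 6.3, 0.0], [0.0, 6.2, 0.0], [0.0, 6.3, 0.0]]
dp [[-1.6, -0.0, -1.2], [-1.5, -0.0, -1.5], [-1.3, -0.0, -1.5]] turn [[0.0, 6.2, 0.0], [0.0, 6.3, 0.0], [0.0, 6.2, 0.0]]
W3 [ 0.6006792  -0.10379485  0.11      ]
dp [[-0.6, 0.0, 2.7], [-0.9, 0.0, 2.6], [-1.1, 0.1, 2.6], [-1.3, -0.0, 2.4], [-1.6, 0.0, 2.3]] turn [[0.0, 5.6, 0.0], [-0.0, 5.5, 0.0], [-0.0, 5.6, 0.0], [-0.0, 5.6, 0.0], [-0.0, 5.6, 0.0]]
dp [[-1.8, 0.0, 2.1], [-2.0, 0.1, 1.9]] turn [[-0.0, 5.5, 0.0], [-0.0, 5.6, 0.0]]
W4 [ 0.59035185 -0.04174845  0.0319    ]
dp [[-0.0, -0.0, 2.0], [-0.0, -0.0, 2.0], [-0.0, -0.0, 2.0], [-0.0, -0.0, 2.1], [-0.0, -0.0, 2.0]] turn [[-0.0, 0.0, 0.0], [-0.0, 0.0, 0.0], [-0.0, 0.0, 0.0], [-0.0, 0.0, 0.0], [-0.0, 0.0, 0.0]]
```

>>> arm_command(
  dp=[
    [0, 0, 0],
    [0, 0, -2.7],
    [0, 0, -2.6],
    [0, 0, -2.7],
  ],
  turn=[
    [0, 0, 0],
    [0, 0, 0],
    [0, 0, 0],
    [0, 0, 0],
  ],
  hand=[80, 80, 80, 80],
)

```text
clock: 11.83
tcp_pos: [0.5766, 0.0256, 0.1631]
ee_rot: [0.586, 0.692, -0.274, 0.322]
contact_force: [0.7, 0.0, 0.1]
finger_gap: 0.075
```

>>> arm_command(
  dp=[
    [-2.0, 0, -0.2],
    [-2.0, 0, -0.5],
    [-1.9, 0, -0.7],
    [-1.9, 0, -0.9],
    [-1.7, 0, -1.1],
  ],
  turn=[
    [0, 6.3, 0],
    [0, 6.2, 0],
    [0, 6.3, 0],
    [0, 6.2, 0],
    [0, 6.3, 0],
  ],
  hand=[100, 100, 100, 100, 100],
)

```text
clock: 12.25
tcp_pos: [0.5866, -0.0288, 0.2515]
ee_rot: [0.637, 0.754, -0.102, 0.124]
contact_force: [0.9, 0.8, -1.2]
finger_gap: 0.0942
```

>>> arm_command(
  dp=[
    [-1.6, 0, -1.2],
    [-1.5, 0, -1.5],
    [-1.3, 0, -1.5],
    [0, 0, 0],
  ],
  turn=[
    [0, 6.2, 0],
    [0, 6.3, 0],
    [0, 6.2, 0],
    [0, 0, 0],
  ],
  hand=[100, 100, 100, 100],
)

```text
clock: 12.58
tcp_pos: [0.5933, -0.0709, 0.3032]
ee_rot: [0.651, 0.759, 0.001, 0.003]
contact_force: [-0.7, -1.3, 0.0]
finger_gap: 0.094
```

```bash
python3 ft.py; python3 view.py v6 250,550,100,400 200,440,180,420; python3 can.py
```

```text
tcp rail [ 0.0031 -0.0683  0.3032] tz [ 0.006 -0.003 -1.   ] F [-0.92 -1.12  0.03] foot edge [ 0.0043 -0.0407  0.1622]
[ 0.5933 -0.0709  0.3032] [0.6505 0.7595 0.0015 0.0029] [-0.7 -1.3  0. ] [-0.214  0.207  0.97  -0.     1.959 -0.368] 0.094 12.5833
scene 3700 x [-0.022  0.033] yz rect ((-33.543174743652344, 65.3072509765625), (242.55267333984375, 131.86843872070312), 39.57304000854492) min z 0.009
   plane 2925 [-0.009  0.629 -0.777] [ 0.005 -0.067  0.117]
   ext [[-0.094, -0.013, 0.002], [0.024, -0.158, 0.046], [-0.0, 0.023, 0.187], [-0.013, 0.02, 0.19]]
side 1382 x [-0.024  0.03 ] yz rect ((-63.11583709716797, 70.9068603515625), (290.2234191894531, 72.21865844726562), 39.16617965698242) min z 0.006
   plane 472 [ 0.001  0.628 -0.778] [ 0.007 -0.01   0.091]
   ext [[-0.003, -0.194, 0.002], [-0.003, -0.194, 0.002], [-0.012, 0.061, 0.146], [0.014, 0.027, 0.189]]
```

View pics/v6.png

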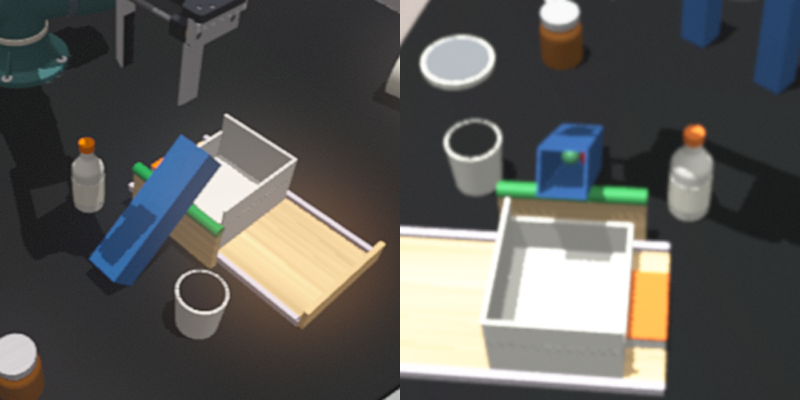

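Run:
```python
from plan import *
p=rail2w([.003,-.0615,.303]);M=top_rot(0)
for nm,pt,Rt,n in (('W3',[.005,-.102,.110],side_rot(51),8),):
    print(nm,rail2w(pt)); p,M=plan(p,M,rail2w(pt),Rt,n)
```

```text
W3 [ 0.6006792  -0.10379485  0.11      ]
dp [[-0.5, 0.0, 2.4], [-0.7, 0.0, 2.4], [-0.9, 0.1, 2.3], [-1.1, 0.0, 2.2], [-1.3, 0.0, 2.1]] turn [[0.0, 4.9, 0.0], [-0.0, 4.9, 0.0], [-0.0, 4.8, -0.0], [0.0, 4.9, -0.0], [0.0, 4.9, -0.0]]
dp [[-1.5, 0.0, 2.0], [-1.6, 0.1, 1.8], [-1.7, -0.0, 1.7]] turn [[-0.0, 4.9, 0.0], [0.0, 4.8, 0.0], [0.0, 4.9, 0.0]]
```

>>> arm_command(
  dp=[
    [-0.5, 0, 2.4],
    [-0.7, 0, 2.4],
    [-0.9, 0.1, 2.3],
    [-1.1, 0, 2.2],
    [-1.3, 0, 2.1],
  ],
  turn=[
    [0, 4.9, 0],
    [0, 4.9, 0],
    [0, 4.8, 0],
    [0, 4.9, 0],
    [0, 4.9, 0],
  ],
  hand=[100, 100, 100, 100, 100],
)

```text
clock: 13.1
tcp_pos: [0.5968, -0.0851, 0.1772]
ee_rot: [0.63, 0.747, 0.137, -0.163]
contact_force: [0.6, 0.3, 1.1]
finger_gap: 0.0943
```

>>> arm_command(
  dp=[
    [-1.5, 0, 2.0],
    [-1.6, 0.1, 1.8],
    [-1.7, 0, 1.7],
    [0, 0, 0],
    [0, 0, 0],
  ],
  turn=[
    [0, 4.9, 0],
    [0, 4.8, 0],
    [0, 4.9, 0],
    [0, 0, 0],
    [0, 0, 0],
  ],
  hand=[100, 100, 100, 100, 100],
)

```text
clock: 13.52
tcp_pos: [0.5986, -0.1001, 0.1021]
ee_rot: [0.609, 0.718, 0.214, -0.26]
contact_force: [-0.2, 0.3, -0.5]
finger_gap: 0.0942
```

```bash
python3 ft.py; python3 view.py v7 250,550,100,400 200,440,180,420
```

```text
tcp rail [ 0.0035 -0.0981  0.1021] tz [-0.008  0.634 -0.773] F [-0.11  0.33 -0.49] foot edge [0.0025 0.013  0.0108]
[ 0.5986 -0.1001  0.1021] [ 0.6092  0.718   0.2141 -0.2597] [-0.2  0.3 -0.5] [-0.568  0.547  1.092  0.527  1.957 -0.643] 0.0942 13.5167
```

View pics/v7.png

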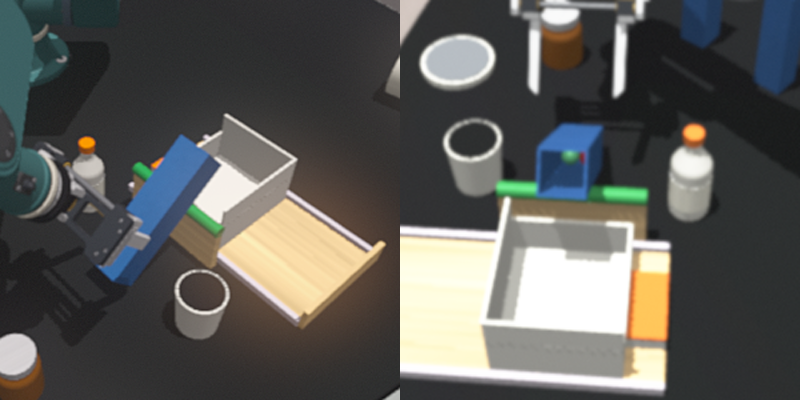

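>>> arm_command(
  dp=[
    [0, 0.1, 2.2],
    [0, 0.1, 2.2],
    [0, 0, 2.2],
    [0, 0, 1.8],
    [0, 0, 0.8],
  ],
  turn=[
    [0, 0, 0],
    [0, 0, 0],
    [0, 0, 0],
    [0, 0, 0],
    [0, 0, 0],
  ],
  hand=[100, 100, 100, 100, 100],
)

```text
clock: 14.03
tcp_pos: [0.5935, -0.0417, 0.0384]
ee_rot: [0.607, 0.722, 0.215, -0.252]
contact_force: [-0.8, -0.2, -0.4]
finger_gap: 0.0939
```

>>> arm_command(
  dp=[
    [0, 0, 0],
    [0, 0, 0],
  ],
  turn=[
    [0, 0, 0],
    [0, 0, 0],
  ],
  hand=[100, 100],
)

```text
clock: 14.2
tcp_pos: [0.5942, -0.0442, 0.0385]
ee_rot: [0.608, 0.721, 0.216, -0.252]
contact_force: [0.4, 0.5, 0.8]
finger_gap: 0.0942
```

```bash
python3 ft.py; python3 view.py v8 250,490,130,370 200,440,180,420
```

```text
tcp rail [ 0.0084 -0.0421  0.0385] tz [ 0.001  0.627 -0.779] F [0.44 0.46 0.76] foot edge [ 0.0085  0.068  -0.0539]
[ 0.5942 -0.0442  0.0385] [ 0.6081  0.7211  0.2159 -0.2524] [0.4 0.5 0.8] [-0.503  0.521  1.257  0.529  1.791 -0.669] 0.0942 14.2
```

View pics/v8.png

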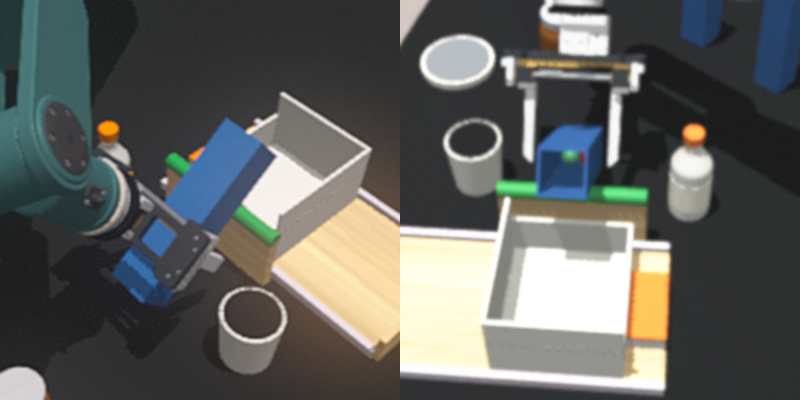

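>>> arm_command(
  dp=[
    [0, -0.3, 0.3],
    [0, 0, 0],
    [0, 0, 0],
    [0, 0, 0],
    [0, 0, 0],
  ],
  turn=[
    [0, 0, 0],
    [0, 0, 0],
    [0, 0, 0],
    [0, 0, 0],
    [0, 0, 0],
  ],
  hand=[0, 0, 0, 0, 0],
)

```text
clock: 14.72
tcp_pos: [0.5898, -0.0437, 0.033]
ee_rot: [0.609, 0.719, 0.216, -0.255]
contact_force: [0.5, -0.2, 0.6]
finger_gap: 0.0641
```

>>> arm_command(
  dp=[
    [0, 0, 0],
    [0, 0, 0],
    [0, 0, 0],
    [0, 0, 0],
  ],
  turn=[
    [0, 0, 0],
    [0, 0, 0],
    [0, 0, 0],
    [0, 0, 0],
  ],
  hand=[0, 0, 0, 0],
)

```text
clock: 15.05
tcp_pos: [0.5897, -0.0435, 0.033]
ee_rot: [0.609, 0.719, 0.216, -0.255]
contact_force: [0.3, -0.5, 1.6]
finger_gap: 0.0556
```

```bash
python3 ft.py; python3 view.py v9 250,490,130,370 200,440,180,420; python3 can.py
```

```text
tcp rail [ 0.0041 -0.0408  0.033 ] tz [-0.001  0.629 -0.777] F [ 0.22 -0.51  1.65] foot edge [ 0.004   0.0697 -0.059 ]
[ 0.5897 -0.0435  0.033 ] [ 0.6091  0.7194  0.2156 -0.2547] [ 0.3 -0.5  1.6] [-0.506  0.52   1.271  0.528  1.784 -0.673] 0.0556 15.05
scene 2358 x [-0.022  0.034] yz rect ((-71.1441421508789, 96.17578887939453), (188.07659912109375, 186.8730010986328), 0.20031195878982544) min z 0.008
   plane 2108 [-0.001 -0.629  0.777] [ 0.005 -0.052  0.128]
   ext [[-0.007, -0.139, 0.003], [0.036, -0.165, 0.137], [-0.005, 0.023, 0.187], [-0.005, 0.02, 0.19]]
side 1301 x [-0.023  0.031] yz rect ((-42.82112121582031, 88.93704223632812), (234.97608947753906, 71.27743530273438), 39.640987396240234) min z 0.005
   plane 472 [ 0.03   0.628 -0.777] [ 0.009 -0.011  0.091]
   ext [[-0.017, -0.092, 0.002], [-0.003, -0.156, 0.041], [0.014, 0.06, 0.146], [-0.015, 0.027, 0.188]]
```

```bash
cat > tip.py <<'E'
from plan import *
def tip_pose(th,g,sc,x=.0041,sT=.0844,hT=-.026):
    a=np.radians(th);u=np.array([np.sin(a),np.cos(a)]);n=np.array([-np.cos(a),np.sin(a)])
    q=np.array([0,.085])+(.010+g)*n-sc*u+sT*u+hT*n
    return rail2w([x,q[0],q[1]]),side_rot(th)
def seq(p,M,ths,gs,sc):
    rows=[]
    for t,g,s in zip(ths,gs,sc):
        P1,R1=tip_pose(t,g,s); d=np.round(M.T@(P1-p)*100,1); tt=np.round(np.degrees(R.from_matrix(M.T@R1).as_rotvec()),1)
        rows.append((d.tolist(),tt.tolist())); p=p+M@(d/100); M=M@R.from_rotvec(np.radians(tt)).as_matrix()
    for a in range(0,len(rows),5): print('dp',[x[0] for x in rows[a:a+5]],'turn',[x[1] for x in rows[a:a+5]])
    return p,M
E
python3 - <<'E'
from tip import *
p,M=cur()
p0,_=tip_pose(51,0,.149); print(w2rail(p),w2rail(p0))
ths=[51,51,56,61,66,71,76,80,83,86]; gs=[.003,.008]+[.012]*8; sc=[.149]*2+list(np.linspace(.149,.145,8))
seq(p,M,ths,gs,sc)
E
```

```text
[ 0.00406454 -0.04073442  0.03303305] [ 0.0041     -0.0401345   0.03191157]
dp [[-0.0, 0.0, -0.2], [-0.0, 0.0, -0.5], [-0.0, 0.0, -0.9], [0.0, 0.0, -0.6], [0.1, 0.0, -0.6]] turn [[-0.0, 0.0, 0.0], [-0.0, 0.0, 0.0], [-0.0, -5.0, 0.0], [-0.0, -5.0, 0.0], [-0.0, -5.0, 0.0]]
dp [[0.0, 0.0, -0.5], [0.1, 0.0, -0.5], [-0.0, 0.0, -0.5], [0.0, 0.0, -0.3], [0.1, 0.0, -0.3]] turn [[-0.0, -5.0, 0.0], [-0.0, -5.0, 0.0], [-0.0, -4.0, 0.0], [-0.0, -3.0, 0.0], [-0.0, -3.0, 0.0]]
```

>>> arm_command(
  dp=[
    [0, 0, -0.2],
    [0, 0, -0.5],
    [0, 0, -0.9],
    [0, 0, -0.6],
    [0.1, 0, -0.6],
  ],
  turn=[
    [0, 0, 0],
    [0, 0, 0],
    [0, -5, 0],
    [0, -5, 0],
    [0, -5, 0],
  ],
  hand=[0, 0, 0, 0, 0],
)

```text
clock: 15.57
tcp_pos: [0.5926, -0.0601, 0.056]
ee_rot: [0.633, 0.746, 0.133, -0.157]
contact_force: [0.3, 0.5, -3.1]
finger_gap: 0.0558
```

```bash
python3 ft.py; python3 view.py v10 250,490,130,370 200,440,180,420; python3 can.py
```

```text
tcp rail [ 0.0042 -0.0576  0.056 ] tz [ 0.     0.403 -0.915] F [ 0.38  0.47 -3.13] foot edge [ 0.0043  0.0249 -0.0617]
[ 0.5926 -0.0601  0.056 ] [ 0.6331  0.7462  0.1332 -0.1572] [ 0.3  0.5 -3.1] [-0.42   0.382  1.306  0.345  1.685 -0.585] 0.0558 15.5667
scene 2635 x [-0.021  0.039] yz rect ((-97.03614044189453, 137.98513793945312), (251.3116912841797, 167.4990234375), 53.388999938964844) min z 0.049
   plane 2112 [-0.005  0.404 -0.915] [ 0.005 -0.056  0.146]
   ext [[-0.05, -0.125, 0.002], [-0.011, -0.167, 0.099], [-0.01, 0.044, 0.188], [0.074, -0.099, 0.233]]
side 2123 x [-0.022  0.032] yz rect ((-44.223785400390625, 122.64022064208984), (234.73878479003906, 58.342796325683594), 23.76078987121582) min z 0.1
   plane 1218 [-0.011 -0.4    0.917] [ 0.006 -0.04   0.154]
   ext [[-0.021, -0.067, 0.082], [0.011, -0.162, 0.1], [-0.019, 0.072, 0.146], [-0.004, 0.052, 0.196]]
```

View pics/v10.png

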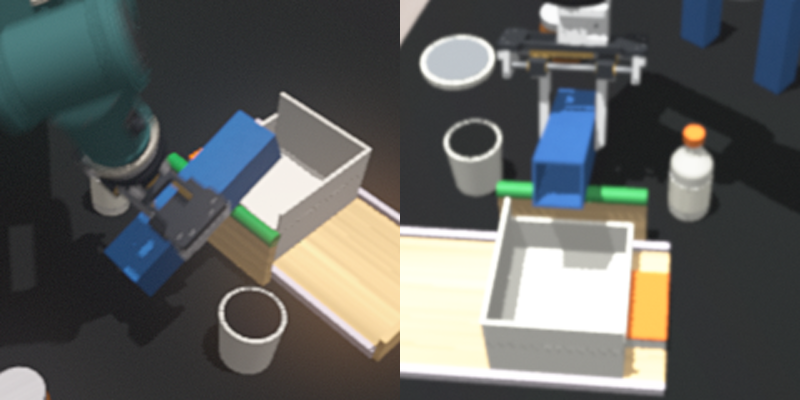

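Lean is 66°, as planned, and the canister is firmly held. I continue tipping.

>>> arm_command(
  dp=[
    [0, 0, -0.5],
    [0.1, 0, -0.5],
    [0, 0, -0.5],
    [0, 0, -0.3],
    [0.1, 0, -0.3],
  ],
  turn=[
    [0, -5, 0],
    [0, -5, 0],
    [0, -4, 0],
    [0, -3, 0],
    [0, -3, 0],
  ],
  hand=[0, 0, 0, 0, 0],
)

```text
clock: 16.08
tcp_pos: [0.5923, -0.0625, 0.0759]
ee_rot: [0.646, 0.763, 0.022, -0.027]
contact_force: [0.2, 0.1, -2.6]
finger_gap: 0.0558
```

```bash
python3 ft.py
python3 - <<'E'
from tip import *
p,M=tip_pose(86,.012,.145)
ths=[88,89.5,91,92,93,93.5,94,94.5,95,96,97,98,99.5,101,102.5,104,105.5,107,108.5,110]
seq(p,M,ths,[.012]*20,[.145]*20)
E
```

```text
tcp rail [ 0.0035 -0.0599  0.0759] tz [-0.002  0.07  -0.998] F [ 0.21  0.1  -2.64] foot edge [ 0.0032 -0.022  -0.0628]
dp [[-0.0, 0.0, -0.2], [-0.0, 0.0, -0.2], [-0.0, -0.0, -0.1], [-0.0, -0.0, -0.1], [-0.0, -0.0, -0.1]] turn [[0.0, -2.0, 0.0], [0.0, -1.5, 0.0], [0.0, -1.5, 0.0], [0.0, -1.0, -0.0], [0.0, -1.0, 0.0]]
dp [[-0.0, -0.0, -0.1], [-0.0, -0.0, -0.0], [-0.1, -0.0, -0.1], [0.0, -0.0, -0.0], [0.0, -0.0, -0.2]] turn [[0.0, -0.5, -0.0], [0.0, -0.5, -0.0], [-0.0, -0.5, -0.0], [0.0, -0.5, -0.0], [0.0, -1.0, -0.0]]
dp [[0.0, -0.0, -0.1], [0.0, -0.0, -0.1], [0.0, -0.0, -0.1], [0.0, -0.0, -0.2], [0.0, -0.0, -0.1]] turn [[-0.0, -1.0, 0.0], [-0.0, -1.0, -0.0], [-0.0, -1.5, -0.0], [-0.0, -1.5, -0.0], [-0.0, -1.5, -0.0]]
dp [[-0.0, -0.0, -0.2], [-0.0, -0.0, -0.2], [-0.0, -0.0, -0.1], [-0.0, -0.0, -0.2], [-0.0, -0.0, -0.1]] turn [[-0.0, -1.5, -0.0], [-0.0, -1.5, -0.0], [-0.0, -1.5, -0.0], [-0.0, -1.5, -0.0], [-0.0, -1.5, -0.0]]
```

>>> arm_command(
  dp=[
    [0, 0, -0.2],
    [0, 0, -0.2],
    [0, 0, -0.1],
    [0, 0, -0.1],
    [0, 0, -0.1],
  ],
  turn=[
    [0, -2, 0],
    [0, -1.5, 0],
    [0, -1.5, 0],
    [0, -1, 0],
    [0, -1, 0],
  ],
  hand=[0, 0, 0, 0, 0],
)

```text
clock: 16.5
tcp_pos: [0.5925, -0.0628, 0.0829]
ee_rot: [0.646, 0.763, -0.018, 0.02]
contact_force: [0.1, 0.5, -2.2]
finger_gap: 0.056
```

>>> arm_command(
  dp=[
    [0, 0, -0.1],
    [0, 0, 0],
    [-0.1, 0, -0.1],
    [0, 0, 0],
    [0, 0, 0],
  ],
  turn=[
    [0, -0.5, 0],
    [0, -0.5, 0],
    [0, -0.5, 0],
    [0, 0, 0],
    [0, 0, 0],
  ],
  hand=[0, 0, 0, 0, 0],
)

```text
clock: 16.92
tcp_pos: [0.5932, -0.0635, 0.0859]
ee_rot: [0.646, 0.763, -0.025, 0.03]
contact_force: [0.3, -0.6, -1.9]
finger_gap: 0.0558
```

```bash
python3 ft.py; python3 view.py v11 250,490,130,370 200,440,180,420; python3 can.py|grep plane
```

```text
tcp rail [ 0.0042 -0.061   0.0859] tz [ 0.    -0.079 -0.997] F [ 0.22 -0.63 -1.89] foot edge [ 0.0042 -0.0442 -0.0569]
[ 0.5932 -0.0635  0.0859] [ 0.6457  0.7626 -0.0254  0.03  ] [ 0.3 -0.6 -1.9] [-0.153  0.203  1.406 -0.075  1.508 -0.315] 0.0558 16.9167
   plane 1278 [-0.001  0.077  0.997] [ 0.004 -0.077  0.169]
   plane 2118 [-0.002  0.079  0.997] [0.005 0.006 0.161]
```

View pics/v11.png

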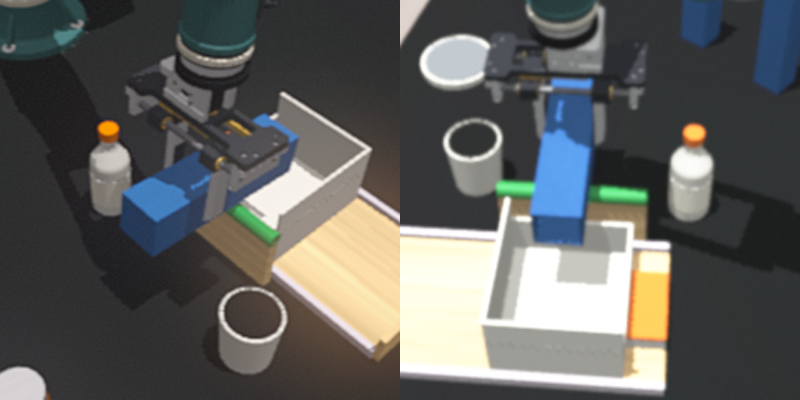

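>>> arm_command(
  dp=[
    [0, 0, 0],
    [0, 0, 0],
    [0, 0, 0],
    [0, 0, 0],
    [0, 0, 0],
  ],
  turn=[
    [0, 0, 0],
    [0, 0, 0],
    [0, 0, 0],
    [0, 0, 0],
    [0, 0, 0],
  ],
  hand=[0, 0, 0, 0, 0],
)

```text
clock: 17.43
tcp_pos: [0.5931, -0.0635, 0.0859]
ee_rot: [0.646, 0.763, -0.025, 0.03]
contact_force: [-0.4, 0.4, -2.0]
finger_gap: 0.056
```

```bash
python3 ft.py; python3 view.py v12 250,490,130,370 200,440,180,420
```

```text
tcp rail [ 0.0042 -0.061   0.0859] tz [ 0.    -0.079 -0.997] F [-0.37  0.42 -2.02] foot edge [ 0.0042 -0.0441 -0.0569]
[ 0.5931 -0.0635  0.0859] [ 0.6457  0.7626 -0.0253  0.03  ] [-0.4  0.4 -2. ] [-0.153  0.203  1.406 -0.075  1.508 -0.315] 0.056 17.4333
```

View pics/v12.png

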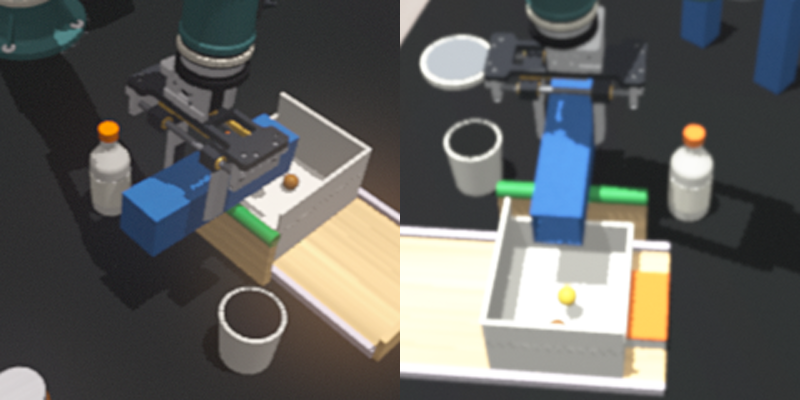

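>>> arm_command(
  dp=[
    [0, 0, 0],
    [0, 0, 0],
    [0, 0, 0],
    [0, 0, -0.1],
    [0, 0, -0.1],
  ],
  turn=[
    [0, 0, 0],
    [0, 0, 0],
    [0, 0, 0],
    [0, -0.5, 0],
    [0, -1, 0],
  ],
  hand=[0, 0, 0, 0, 0],
)

```text
clock: 17.95
tcp_pos: [0.5932, -0.0638, 0.0879]
ee_rot: [0.646, 0.762, -0.034, 0.04]
contact_force: [0.7, -0.1, -2.6]
finger_gap: 0.0563
```

>>> arm_command(
  dp=[
    [0, 0, -0.1],
    [0, 0, -0.1],
    [0, 0, -0.1],
    [0, 0, -0.2],
    [0, 0, -0.1],
  ],
  turn=[
    [0, -1, 0],
    [0, -1, 0],
    [0, -1.5, 0],
    [0, -1.5, 0],
    [0, -1.5, 0],
  ],
  hand=[0, 0, 0, 0, 0],
)

```text
clock: 18.37
tcp_pos: [0.5931, -0.0619, 0.0943]
ee_rot: [0.642, 0.759, -0.071, 0.084]
contact_force: [-0.3, 0.3, -1.3]
finger_gap: 0.0558
```

>>> arm_command(
  dp=[
    [0, 0, -0.2],
    [0, 0, -0.2],
    [0, 0, -0.1],
    [0, 0, -0.2],
    [0, 0, -0.1],
  ],
  turn=[
    [0, -1.5, 0],
    [0, -1.5, 0],
    [0, -1.5, 0],
    [0, -1.5, 0],
    [0, -1.5, 0],
  ],
  hand=[0, 0, 0, 0, 0],
)

```text
clock: 18.78
tcp_pos: [0.5928, -0.0596, 0.1021]
ee_rot: [0.636, 0.752, -0.112, 0.134]
contact_force: [0.9, 0.6, -1.5]
finger_gap: 0.0557
```

>>> arm_command(
  dp=[
    [0, 0, 0],
    [0, 0, 0],
    [0, 0, 0],
    [0, 0, 0],
    [0, 0, 0],
  ],
  turn=[
    [0, 0, 0],
    [0, 0, 0],
    [0, 0, 0],
    [0, 0, 0],
    [0, 0, 0],
  ],
  hand=[0, 0, 0, 0, 0],
)

```text
clock: 19.2
tcp_pos: [0.5927, -0.0606, 0.1016]
ee_rot: [0.637, 0.751, -0.112, 0.133]
contact_force: [0.2, -0.6, -3.0]
finger_gap: 0.0559
```

```bash
python3 ft.py; python3 view.py v13 250,490,130,370 200,440,180,420;  python3 can.py|grep plane
```

```text
tcp rail [ 0.0042 -0.0581  0.1016] tz [ 0.001 -0.342 -0.94 ] F [ 0.12 -0.58 -2.95] foot edge [ 0.0043 -0.08   -0.0404]
[ 0.5927 -0.0606  0.1016] [ 0.6366  0.7514 -0.1121  0.1326] [ 0.2 -0.6 -3. ] [ 0.024  0.177  1.45  -0.347  1.469 -0.114] 0.0559 19.2
   plane 1044 [-0.003 -0.339 -0.941] [ 0.005 -0.054  0.188]
   plane 2088 [0.001 0.34  0.94 ] [0.004 0.04  0.152]
```

View pics/v13.png

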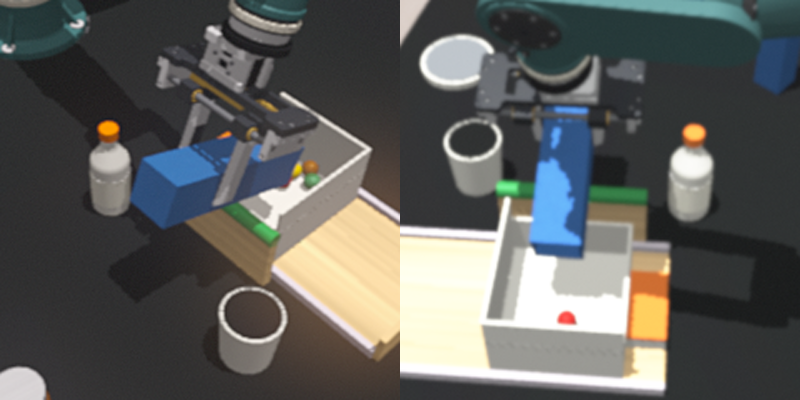

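Run:
```python
from tip import *
p,M=cur()
seq(p,M,[107,102,97,92,87,82,77,72,67,62,57,53,51,51,51],[.012]*12+[.009,.006,.003],list(np.linspace(.145,.149,12))+[.149]*3)
```

```text
dp [[0.0, -0.0, 0.3], [0.0, -0.0, 0.5], [0.0, -0.0, 0.5], [0.1, -0.0, 0.6], [-0.0, -0.0, 0.5]] turn [[0.0, 3.0, 0.0], [0.0, 5.0, 0.0], [0.0, 5.0, 0.0], [0.0, 5.0, 0.0], [0.0, 5.0, 0.0]]
dp [[0.0, -0.0, 0.6], [0.0, -0.0, 0.5], [0.1, -0.0, 0.6], [-0.0, -0.0, 0.5], [0.0, -0.0, 0.6]] turn [[0.0, 5.0, 0.0], [0.0, 5.0, 0.0], [0.0, 5.0, 0.0], [0.0, 5.0, 0.0], [0.0, 5.0, 0.0]]
dp [[0.0, -0.0, 0.5], [0.0, -0.0, 0.5], [0.1, -0.0, 0.5], [-0.0, -0.0, 0.3], [-0.0, -0.0, 0.3]] turn [[0.0, 5.0, 0.0], [0.0, 4.0, 0.0], [0.0, 2.0, 0.0], [0.0, -0.0, 0.0], [0.0, -0.0, 0.0]]
```

>>> arm_command(
  dp=[
    [0, 0, 0.3],
    [0, 0, 0.5],
    [0, 0, 0.5],
    [0.1, 0, 0.6],
    [0, 0, 0.5],
  ],
  turn=[
    [0, 3, 0],
    [0, 5, 0],
    [0, 5, 0],
    [0, 5, 0],
    [0, 5, 0],
  ],
  hand=[0, 0, 0, 0, 0],
)

```text
clock: 19.72
tcp_pos: [0.5938, -0.0641, 0.0788]
ee_rot: [0.646, 0.763, 0.019, -0.02]
contact_force: [0.3, -0.5, -2.6]
finger_gap: 0.0559
```

>>> arm_command(
  dp=[
    [0, 0, 0.6],
    [0, 0, 0.5],
    [0.1, 0, 0.6],
    [0, 0, 0.5],
    [0, 0, 0.6],
  ],
  turn=[
    [0, 5, 0],
    [0, 5, 0],
    [0, 5, 0],
    [0, 5, 0],
    [0, 5, 0],
  ],
  hand=[0, 0, 0, 0, 0],
)

```text
clock: 20.13
tcp_pos: [0.5927, -0.0581, 0.0517]
ee_rot: [0.627, 0.74, 0.158, -0.184]
contact_force: [0.2, -0.3, -1.5]
finger_gap: 0.0558
```

>>> arm_command(
  dp=[
    [0, 0, 0.5],
    [0, 0, 0.5],
    [0.1, 0, 0.5],
    [0, 0, 0],
    [0, 0, 0],
  ],
  turn=[
    [0, 5, 0],
    [0, 4, 0],
    [0, 2, 0],
    [0, 0, 0],
    [0, 0, 0],
  ],
  hand=[0, 0, 0, 0, 0],
)

```text
clock: 20.55
tcp_pos: [0.5903, -0.048, 0.0384]
ee_rot: [0.609, 0.719, 0.215, -0.255]
contact_force: [1.0, 0.1, -2.4]
finger_gap: 0.0556
```

```bash
python3 ft.py; python3 view.py v14 250,490,130,370 200,440,180,420;  python3 can.py
```

```text
tcp rail [ 0.0039 -0.0452  0.0384] tz [-0.001  0.629 -0.778] F [ 1.05 -0.03 -2.4 ] foot edge [ 0.0038  0.0652 -0.0537]
[ 0.5903 -0.048   0.0384] [ 0.6094  0.7193  0.2151 -0.2549] [ 1.   0.1 -2.4] [-0.511  0.521  1.259  0.527  1.797 -0.671] 0.0556 20.55
scene 2447 x [-0.022  0.034] yz rect ((-64.51667785644531, 98.06592559814453), (206.26853942871094, 187.3006134033203), 2.20957612991333) min z 0.012
   plane 2127 [ 0.003 -0.629  0.777] [ 0.005 -0.057  0.134]
   ext [[0.023, -0.13, 0.002], [0.046, -0.169, 0.142], [0.033, 0.036, 0.163], [-0.021, 0.016, 0.195]]
side 1394 x [-0.023  0.032] yz rect ((-76.55866241455078, 79.51128387451172), (299.625732421875, 57.340370178222656), 39.185176849365234) min z 0.009
   plane 482 [ 0.004  0.625 -0.781] [ 0.009 -0.021  0.092]
   ext [[0.005, -0.207, 0.002], [0.005, -0.207, 0.002], [-0.021, 0.056, 0.152], [0.002, 0.022, 0.196]]
```

View pics/v14.png

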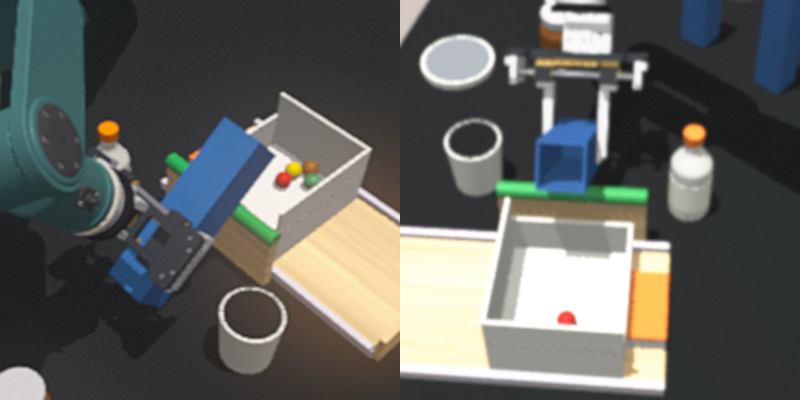

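>>> arm_command(
  dp=[
    [0, 0, 0.3],
    [0, 0, 0.2],
    [0, 0, 0.1],
    [0, 0, 0],
  ],
  turn=[
    [0, 0, 0],
    [0, 0, 0],
    [0, 0, 0],
    [0, 0, 0],
  ],
  hand=[0, 0, 0, 0],
)

```text
clock: 20.98
tcp_pos: [0.5898, -0.0434, 0.0347]
ee_rot: [0.609, 0.72, 0.216, -0.255]
contact_force: [-0.1, 0.1, -2.1]
finger_gap: 0.056
```

```bash
python3 ft.py
```

```text
tcp rail [ 0.0042 -0.0406  0.0347] tz [-0.001  0.629 -0.777] F [-0.09  0.13 -2.05] foot edge [ 0.004   0.0698 -0.0573]
```

>>> arm_command(
  dp=[
    [-0.1, 0, 0.1],
    [0, 0, 0],
    [0, 0, 0],
  ],
  turn=[
    [0, 0, 0],
    [0, 0, 0],
    [0, 0, 0],
  ],
  hand=[0, 0, 0],
)

```text
clock: 21.23
tcp_pos: [0.59, -0.0442, 0.0331]
ee_rot: [0.609, 0.72, 0.216, -0.255]
contact_force: [0.2, 0.1, -1.9]
finger_gap: 0.0558
```

>>> arm_command(
  dp=[
    [0, 0, 0],
    [0, 0, 0],
    [0, 0, 0],
    [0, 0, 0],
    [0, 0, 0],
  ],
  turn=[
    [0, 0, 0],
    [0, 0, 0],
    [0, 0, 0],
    [0, 0, 0],
    [0, 0, 0],
  ],
  hand=[70, 100, 100, 100, 100],
)

```text
clock: 21.65
tcp_pos: [0.59, -0.0443, 0.0332]
ee_rot: [0.609, 0.719, 0.216, -0.255]
contact_force: [0.1, -0.6, 0.3]
finger_gap: 0.0858
```

>>> arm_command(
  dp=[
    [0, 0, 0],
    [0, 0, 0],
    [0, 0, 0],
  ],
  turn=[
    [0, 0, 0],
    [0, 0, 0],
    [0, 0, 0],
  ],
  hand=[100, 100, 100],
)

```text
clock: 21.9
tcp_pos: [0.5899, -0.0442, 0.033]
ee_rot: [0.609, 0.719, 0.216, -0.255]
contact_force: [-0.0, 0.3, 0.1]
finger_gap: 0.094
```

```bash
python3 ft.py; python3 view.py v15 250,490,130,370 200,440,180,420;  python3 can.py
```

```text
tcp rail [ 0.0042 -0.0414  0.033 ] tz [-0.     0.629 -0.777] F [0.04 0.31 0.1 ] foot edge [ 0.0041  0.069  -0.0589]
[ 0.5899 -0.0442  0.033 ] [ 0.609   0.7195  0.2157 -0.2547] [-0.   0.3  0.1] [-0.507  0.521  1.27   0.528  1.785 -0.674] 0.094 21.9
scene 2607 x [-0.021  0.034] yz rect ((-70.17195892333984, 87.69828033447266), (203.9736785888672, 183.7171630859375), 5.612257957458496) min z 0.004
   plane 2320 [-0.001  0.627 -0.779] [ 0.005 -0.057  0.124]
   ext [[-0.034, -0.138, 0.002], [0.072, -0.179, 0.151], [-0.021, 0.023, 0.186], [-0.004, 0.019, 0.189]]
side 1513 x [-0.023  0.031] yz rect ((-64.74810791015625, 70.29084014892578), (291.6847229003906, 71.52655029296875), 38.855308532714844) min z 0.003
   plane 505 [ 0.004  0.623 -0.782] [ 0.009 -0.016  0.087]
   ext [[0.025, -0.125, 0.002], [-0.006, -0.197, 0.002], [-0.001, 0.06, 0.147], [0.025, 0.027, 0.189]]
```

View pics/v15.png

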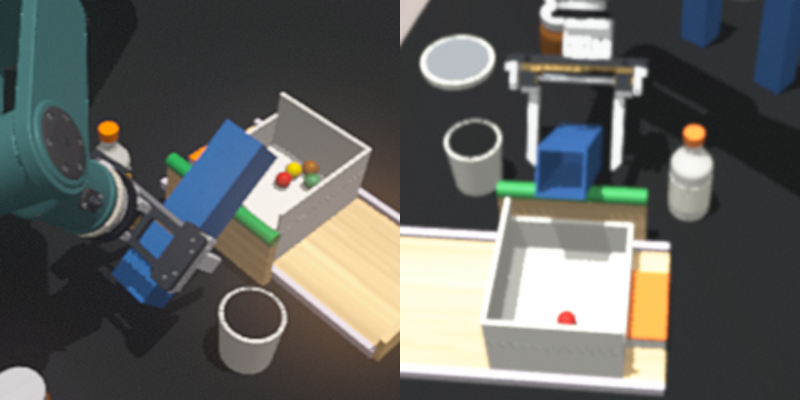

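Leaning at 51.2° and released. I back straight out along the tool axis.

>>> arm_command(
  dp=[
    [0, 0, -1.5],
    [0, 0, -2.5],
    [0, 0, -2.5],
    [0, 0, -2.5],
    [0, 0, -2.0],
  ],
  turn=[
    [0, 0, 0],
    [0, 0, 0],
    [0, 0, 0],
    [0, 0, 0],
    [0, 0, 0],
  ],
  hand=[100, 100, 100, 100, 100],
)

```text
clock: 22.42
tcp_pos: [0.6017, -0.1136, 0.12]
ee_rot: [0.609, 0.72, 0.216, -0.254]
contact_force: [0.1, 0.8, -0.3]
finger_gap: 0.0942
```

>>> arm_command(
  dp=[
    [0, 0, -2.5],
    [0, 0, -2.5],
    [0, 0, -2],
    [0, 0, 0],
    [0, 0, 0],
  ],
  turn=[
    [0, 0, 0],
    [0, 0, 0],
    [0, 0, 0],
    [0, 0, 0],
    [0, 0, 0],
  ],
  hand=[100, 100, 100, 100, 100],
)

```text
clock: 22.83
tcp_pos: [0.609, -0.1566, 0.1732]
ee_rot: [0.609, 0.72, 0.216, -0.254]
contact_force: [-0.6, 0.2, 0.3]
finger_gap: 0.0942
```

```bash
python3 ft.py; python3 view.py v16 250,490,130,370 200,440,180,420;  python3 can.py
python3 - <<'E'
from plan import *
from scipy import ndimage
im=dict(np.load('sceneL.npz'));P=cloud(im);hsv=cv2.cvtColor(im['pixels'],cv2.COLOR_RGB2HSV);S=hsv[...,1]
t=(abs(P[...,2]-.065)<.004)&(S<60)&(P[...,0]>.45)&(P[...,0]<.7)&(P[...,1]>.03)&(P[...,1]<.25)
rc=cv2.minAreaRect((P[t][:,:2]*1000).astype(np.float32));print('tray',rc)
tf=rail2w([0,.11,.009]); L=(P-tf)@Rr
m=(abs(L[...,0])<.07)&(abs(L[...,1])<.08)&(L[...,2]>.004)&(L[...,2]<.04)&(S>100)
l,c=ndimage.label(m)
for i in range(1,c+1):
    q=l==i
    if q.sum()>8: print(q.sum(),hsv[q].mean(0).round(),L[q].mean(0).round(3),L[q][:,2].max().round(3))
for n in('scene','side'):
    a=dict(np.load(f'{n}0.npz'));b=dict(np.load(f'{n}L.npz'));A=cloud(a);B=cloud(b)
    for nm,(x,y,rad) in dict(glue=(.449,-.083,.045),tub=(.731,-.068,.05),jar=(.694,-.335,.045)).items():
        o=[np.percentile(X[(np.hypot(X[...,0]-x,X[...,1]-y)<rad)&(X[...,2]>.03)&(X[...,2]<.15)],50,axis=0).round(3) for X in(A,B)]
        print(n,nm,o)
E
```

```text
tcp rail [ 0.0046 -0.1555  0.1732] tz [ 0.001  0.628 -0.778] F [-0.59  0.27  0.27] foot edge [ 0.0047 -0.0451  0.0811]
[ 0.609  -0.1566  0.1732] [ 0.6093  0.7196  0.2159 -0.2537] [-0.6  0.2  0.3] [-0.624  0.593  0.877  0.546  2.119 -0.607] 0.0942 22.8333
scene 3669 x [-0.021  0.034] yz rect ((-91.30549621582031, 99.93244934082031), (206.8917236328125, 203.10069274902344), 81.92378997802734) min z 0.012
   plane 2932 [ 0.001 -0.626  0.78 ] [ 0.007 -0.066  0.117]
   ext [[-0.061, -0.104, 0.002], [0.064, -0.177, 0.217], [-0.016, 0.023, 0.186], [0.064, -0.177, 0.217]]
side 1525 x [-0.023  0.031] yz rect ((-42.68696594238281, 88.7148208618164), (238.93853759765625, 71.27933502197266), 38.572208404541016) min z 0.004
   plane 508 [ 0.004  0.621 -0.783] [ 0.009 -0.016  0.087]
   ext [[0.001, -0.12, 0.002], [0.031, -0.156, 0.042], [0.005, 0.061, 0.148], [0.009, 0.026, 0.188]]
tray ((561.5084838867188, 103.89472961425781), (152.58580017089844, 169.8134765625), 9.774847984313965)
202 [ 14. 178. 186.] [-0.001  0.043  0.02 ] 0.028
scene glue [array([ 0.461, -0.095,  0.088]), array([ 0.46 , -0.092,  0.094])]
scene tub [array([ 0.739, -0.077,  0.076]), array([ 0.739, -0.077,  0.076])]
scene jar [array([ 0.704, -0.337,  0.089]), array([ 0.704, -0.337,  0.089])]
side glue [array([ 0.445, -0.07 ,  0.087]), array([ 0.445, -0.07 ,  0.087])]
side tub [array([ 0.725, -0.054,  0.073]), array([ 0.724, -0.054,  0.073])]
side jar [array([ 0.693, -0.327,  0.086]), array([ 0.684, -0.313,  0.07 ])]
```

View pics/v16.png

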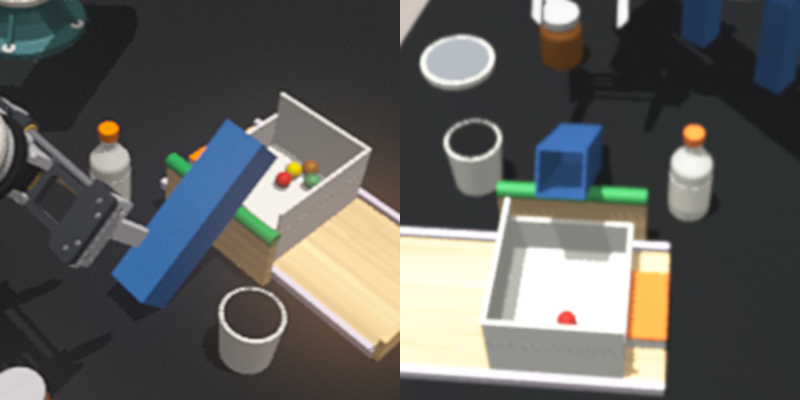

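```bash
python3 -c "
from station import r
print(r.sign_off())"
```

```text
the job is handed in; nothing more can be done
None
```

I handed the job in at about 23 s of the 69 s allowed. By my last checks every condition looked met, though `sign_off` gives no verdict.

**What I did:**
- I pulled the tray to its stop by pressing on the orange pad.
- I took the largest (230 mm) blue canister from above, leaned it at 51° on the rail and let go.
- I gripped it again about 87 mm up from its foot, below its middle, and tipped it slowly to 110°.
- I then lowered it back onto the rail, let go and backed the arm away.

**Last checks:**
- **Tray:** it measured about 0.117 m from its start position, and resistance rose clearly at the end of the pull. It was in the same place after the pour.
- **Marbles:** all four (green, amber, red, yellow) lie together in the tray, near the middle in x and about 40 mm towards its +y wall. The canister looks empty.
- **Canister:** it leans at about 51.3°, with its middle before the rail and its mouth beyond it. The fingers are well clear and the measured force is back to noise level.
- **Glue bottle, paint tub and jar:** none of them moved, going by the scene camera. The side camera's jar value shifted by about 17 mm, but the gripper was partly in front of the jar in that picture.

**What disagreed:** the real fingertips sat about 37 mm short of the reported TCP along the tool axis. Both cameras showed it, and touching the pad confirmed it. I allowed for it in every later move, and the canister poses I measured afterwards agreed to within a few millimetres.

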